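# Pack tub stoppers head-to-plug in the steel tray

### The arm

A 6-joint arm with a two-finger parallel gripper is mounted at the origin on the work surface. World frame = base frame: x ahead of the robot, y to its left, z up, the work surface at z = 0. Lengths are in m, angles in rad, forces in N, time in s.
With the tool pointing down it reaches from about 0.35 to 0.925 m from the base axis. Payload 6.4 kg.
Tool frame: the origin (TCP) lies on the centre line of the jaws, within the pads' length; the fingertips stand 22 mm ahead of it and the grasp point (between the pads) lies 3 mm ahead of it; y points along the fingers, z is the direction in which the jaws open and shut, and the axes are right-handed (so a half turn about y gives the same grasp; the last joint's range is limited). The gripper opens to 85 mm and grips with 20 to 120 N. Pads are 22 mm wide; open, the fingers measure 114 mm over their backs; the gripper's body (76 mm by 85 mm) begins 54 mm behind the grasp point. The pads swing forward as they close: fully open they stand 13 mm farther back than shut.
Start: joints at [1.112, 0.245, 1.558, -0, 1.339, -0.174], TCP at [0.183, 0.624, 0.222] pointing down, gripper open.
Joint ranges: [-3.13, 3.13], [-1.02, 2.26], [0.13, 2.54], [-0.95, 4.09], [0.21, 2.88], [-2.74, 2.74]. Speed limits (rad/s): [2.57, 2.57, 3.14, 3.14, 3.14, 3.14].

### API

Orientations are given as a rotation vector (axis times angle).
In Python, from bench import sense, imaging, bot, models gives the robot as it stands.
- The arm moves only by the tool jog_arm, never from a script. Its argument "deltas" is a list of rows, each a list of 3 entries, a list of its own where there are three numbers: the shift along the tool's x, y, z in cm, then the turn, a rotation vector about the tool's x, y, z in rad, then the opening in per cent of the stroke, from 0 (shut) to 100 (fully open). In form: [[[x, y, z], [ax, ay, az], grip], ...]. A call has exactly 10 rows; each row is the pose to reach, as a shift and turn from the pose commanded when the call began, along the tool's axes at that moment; what a row does not reach only later rows make up. A row lasts 1/8 s, in which the tool goes at most 62.5 mm and 10.7 degrees, less where a joint would pass 70% of its speed; a pose out of reach is approached as far as the arm can. A call with a gripper value outside its range is refused whole. The fingers move at their own pace and stop on an object; "squeeze" is the grip in N (left out, the last holds). Time passes only in rows, so rows that repeat a pose let the fingers close, or fill a call up. It gives the time, the measured TCP pose, the force and the opening at its end, in the units of the state.
- sense(): the state, without advancing time (a new reading comes with each control period).
- imaging.grab_frame(name): name is "side" or "top" or "wrist"; returns the picture (400x640x3 uint8, red, green, blue); there is no depth.
- imaging.calibration(name): a dict with "K" (3x3 intrinsics, pixels), "D" ([k1, k2, p1, p2, k3] as OpenCV has them; the pictures are not rectified), "R" (3x3) and "t" (3): a world point X has camera coordinates R X + t; the wrist camera has in their place "T_tool_cam" (4x4, takes a point from camera to tool coordinates, whose origin is the TCP and whose axes are the tool frame's). Camera axes: x right, y down, z forward; pixel columns grow to the right and rows downward; lengths in m; the calibration is good to about 2 mm. A picture is of the moment at which its call begins: read the wrist's pose just before it. calibration takes no time and is no camera call.
- bot.hand_in(): hands the job in, once; it reports no verdict.
Trained networks look in the newest picture that a camera, given by its name, has taken for a name from the list of things; names that differ only in an ending like _2 or _b are one class to them, and where a whole thing is asked for, a point or a joint stands for the part that bears it (a point fixed in the world has none). Each returns a list of dicts, best first, with "p" (0 to 1); they miss things now and then, are a little off and sometimes report something else, mostly with a low value. They report only what shows in the picture. A call takes as long as a camera call. They do not tell look-alikes from the thing itself.
- models.cut_out(camera, label): "pixels" (400x640 bool, what is visible of it).
- models.pinpoint(camera, label): "location" ([x, y, z] in m, in world coordinates, good to about 4 mm: a listed point, or the origin of a listed thing).
The state is a dict: "t": time; "joints": joint angles; "qvel": joint speeds; "tau": joint torques, N m; "tool_pos": TCP position; "eef_rot": TCP orientation; "ft_force": force on the tool from outside, world axes, zero at the start; "torque": the same for the moment, N m; "width": finger opening in m.
Only numpy, scipy, OpenCV 4.12 (cv2) and the standard library are available. Lean on these libraries where they do the work, as an engineer would, in place of code of your own. Each camera call takes 0.05 s, during which the arm holds its last target.

### The job

Pack the three hat-shaped stoppers into the steel tray as one straight, tight row along its middle, alternately plug-up, plug-down, plug-up: keep the one already in the tray first at the closed end, put the one from the sloping rack next to it plug down, and the one from the table last, plug up, its head tucked under its neighbour's. Push the row gently together and up against the closed end until there is no play left, then let go; leave the jar, the cans and the dustpan where they are.

Things in the scene. Friction and masses are not known exactly. Their poses are not given: they have to be found in the camera images.
- tray: Fixed steel channel tray, 215 mm long (x), 72 wide (y). Origin: centre of underside; +x points to the closed end, -x end open. Floor top at z = 4 mm; side lips to z = 12, 64 apart inside; end wall 46 high, inner face at x = +103.5. A stopper whose head touches the end wall has its axis at x = +73.5; alternating stoppers that touch are 47 mm apart, axis to axis.
- rack: Fixed wire rack: two round rails (8 mm wire, centres 47 mm apart in y) rising at 35 deg towards its +x, cross wire at the low end, base 110 x 75 mm, 83 high. Origin: under its middle, on the table. Its stopper hangs by the head on the rails, plug down between them, head top facing up and to -x; middle of the head at x -3, z 59 mm; head rim overhangs the rails by 2.5 mm at both y sides.
- stopper_a: Green hard-silicone stopper like a top hat: round head 60 mm across, 10 thick; coaxial round plug 34 across, 34 long; 44 overall, 55 to 100 g. Origin: centre of the head's flat outer face; z runs along the plug (tip at z = 44 mm). This one starts standing on its head, plug up, in the tray, 5 to 25 mm short of the end wall; it slides when pushed.
- stopper_b: Green hard-silicone stopper like a top hat: round head 60 mm across, 10 thick; coaxial round plug 34 across, 34 long; 44 overall, 55 to 100 g. Origin: centre of the head's flat outer face; z runs along the plug (tip at z = 44 mm). This one starts in the rack, plug down, leaning 35 degrees.
- stopper_c: Green hard-silicone stopper like a top hat: round head 60 mm across, 10 thick; coaxial round plug 34 across, 34 long; 44 overall, 55 to 100 g. Origin: centre of the head's flat outer face; z runs along the plug (tip at z = 44 mm). This one starts standing on its head, plug up, on the table.
- jar: Bystander: empty glass jar with closed lid, 76 mm across, 110 mm high, loose. Origin: centre of underside.
- cans: Bystander: stack of four flattened silver cans, about 70 mm across and 36 mm high, loose. Origin: centre of underside.
- dustpan: Bystander: orange plastic dustpan, pan 170 x 200 mm, 40 mm high, loose. Origin: on the table under the middle of its back wall, where the 120 mm handle begins; the handle points along its -x.
Things that resemble listed ones, but are neither listed nor needed, are in the scene too. Leave any brown or pink look-alike of the stopper_b alone.

How it is judged:
At the end, for the whole second after the job is handed in: From the tray's closed end: its own stopper plug up, the rack's plug down, the table's plug up; upright within 0.08 rad, on the floor (3.5 mm), centred within 6 mm (middle one 8). First within 3 mm of the end wall, neighbouring axes at most 50 mm apart. Released, at rest (angle between each of stopper_a, stopper_c's own z axis and vertical below 0.08 rad and angle between stopper_b's own z axis and vertical above 3.06159 rad and z of stopper_a in the frame of tray between 0.002 and 0.0075 m and z of stopper_c in the frame of tray between 0.002 and 0.0075 m and z of stopper_b in the frame of tray between 0.045 and 0.0515 m and y of stopper_a in the frame of tray between -0.006 and 0.006 m and y of stopper_b in the frame of tray between -0.008 and 0.008 m and y of stopper_c in the frame of tray between -0.006 and 0.006 m and x of stopper_a in the frame of tray above 0.0705 m and horizontal distance between stopper_a and stopper_b below 0.05 m and horizontal distance between stopper_b and stopper_c below 0.05 m and linear speed of each of stopper_a, stopper_b, stopper_c below 0.01 m/s and angular speed of each of stopper_a, stopper_b, stopper_c below 0.1 rad/s); the robot touches nothing.
It fails at once if the jar is moved by more than 20 mm (distance of jar from where it was at the start of the episode above 0.02 m).
It fails at once if the cans are moved by more than 20 mm (distance of cans from where it was at the start of the episode above 0.02 m).
It fails at once if the dustpan is moved by more than 20 mm (distance of dustpan from where it was at the start of the episode above 0.02 m).
It fails at once if not gentle: a stopper is pressed against the tray with more than 45 N (contact force between any of stopper_a, stopper_b, stopper_c and tray above 45 N).
It also fails if it takes over 67 s, if anything falls off the work surface, if the arm or the gripper's body presses on something with over 40 N, if the wrist force passes 120 N, or if a joint passes its speed limit or range.

## Working session

There is one attempt and no reset: what is moved stays moved. The work goes in short steps, Python scripts to look and compute and a tool call to move; the robot and the scene stay as the last step left them, time stands still between calls to the robot, and variables do not carry over. Pictures are saved under pics/ and viewed, and the job is handed in when it is done.

Besides the shell and the picture viewer there is one more tool, called as name([rows], argument=value, ...), one row to a line, values as JSON. jog_arm: Moves the arm, as the interface text tells. Its arguments: {"type":"object","properties":{"deltas":{"type":"array","items":{"type":"array"}},"squeeze":{"type":"number"}},"required":["deltas"]}

```bash
mkdir -p pics; ls
python3 - <<'E'
from bench import sense, imaging, bot, models
import cv2,numpy as np
np.set_printoptions(precision=4,suppress=True)
s=sense();print(s)
for n in ["side","top","wrist"]:
    im=imaging.grab_frame(n);cv2.imwrite(f"pics/{n}0.png",im[:,:,::-1])
    c=imaging.calibration(n);print(n,c)
for n in ["side","top"]:
    for l in ["tray","rack","stopper_a","jar","cans","dustpan"]:
        for d in models.pinpoint(n,l): print(n,l,round(d["p"],2),np.array(d["location"]))
print(sense()["t"])
E
```

```text
pics
{'t': 0.0, 'joints': array([ 1.1119,  0.2458,  1.559 ,  0.0001,  1.3387, -0.1741]), 'qvel': array([ 0.0008, -0.0003,  0.0008, -0.0007, -0.0014,  0.0005]), 'tau': array([ -0.0009, -42.9499, -32.6131,  -0.0002,   0.0052,  -0.    ]), 'tool_pos': array([0.1824, 0.6233, 0.2214]), 'eef_rot': array([-1.561 ,  0.2241, -0.2231]), 'ft_force': array([ 0.1018, -0.052 , -0.0586]), 'torque': array([-0.0126, -0.0065,  0.0333]), 'width': 0.08549280260976379}
side {'K': array([[398.5118,   0.    , 325.0424],
       [  0.    , 398.5118, 192.1567],
       [  0.    ,   0.    ,   1.    ]]), 'D': array([0.0211, 0.    , 0.    , 0.    , 0.    ]), 'R': array([[ 0.8473, -0.531 , -0.0153],
       [-0.3928, -0.6069, -0.6909],
       [ 0.3575,  0.5914, -0.7228]]), 't': array([-0.4918,  0.3131,  0.9027])}
top {'K': array([[515.5668,   0.    , 319.5066],
       [  0.    , 515.5668, 203.8931],
       [  0.    ,   0.    ,   1.    ]]), 'D': array([-0.1558,  0.    ,  0.    ,  0.    ,  0.    ]), 'R': array([[-0.0268, -0.9996, -0.0087],
       [-0.9965,  0.0274, -0.0793],
       [ 0.0795,  0.0065, -0.9968]]), 't': 
[... 693 characters left out ...]
 0.67 [0.6115 0.0406 0.0015]
side stopper_a 0.62 [ 0.4994  0.2495 -0.0022]
side jar 0.68 [0.7888 0.103  0.0036]
side jar 0.53 [ 0.7977 -0.0571  0.0034]
side cans 0.88 [ 0.7994 -0.0602  0.0014]
side dustpan 0.97 [ 0.6227  0.4755 -0.001 ]
top tray 0.74 [ 0.5867 -0.1212 -0.0002]
top rack 0.94 [ 0.5859  0.1484 -0.0025]
top stopper_a 0.76 [ 0.5285 -0.3871 -0.0008]
top stopper_a 0.75 [ 0.6467 -0.1156  0.0013]
top stopper_a 0.74 [0.6088 0.0382 0.0027]
top stopper_a 0.64 [0.5763 0.1491 0.0613]
top stopper_a 0.6 [0.4986 0.2447 0.0017]
top stopper_a 0.59 [ 0.6075  0.2631 -0.0002]
top jar 0.63 [0.7866 0.1017 0.    ]
top cans 0.84 [ 0.801  -0.057   0.0048]
top dustpan 0.92 [ 0.6265  0.4725 -0.0017]
0.75
```

View pics/side0.png

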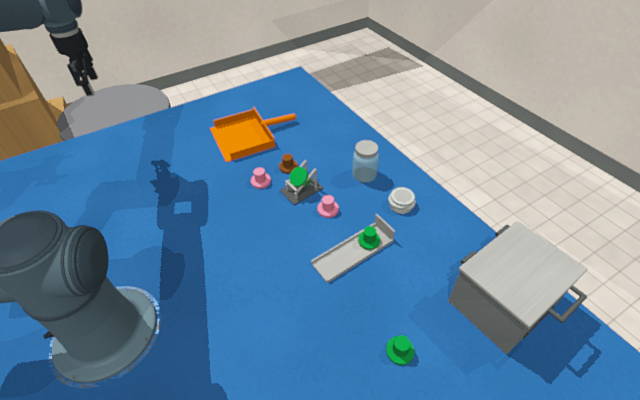

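View pics/top0.png

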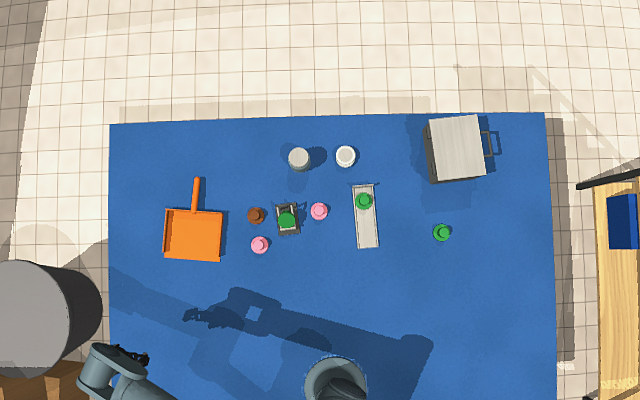

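View pics/wrist0.png

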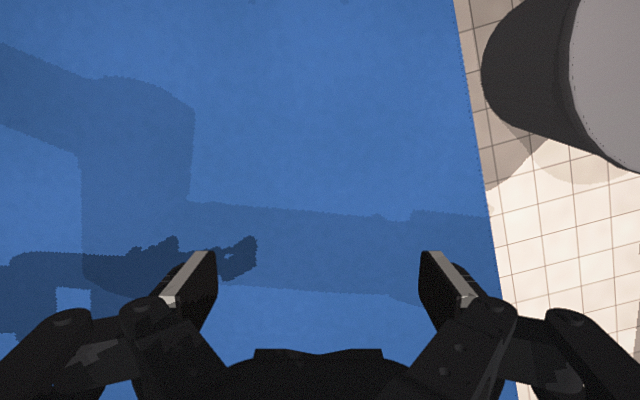

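Candidates: green (299,177) side / (287,220) top is in the rack, so it's stopper_b. Green (369,237) side is in the tray, a. Green (400,350) side is on the table, c. The look-alikes, to be left alone, are pink (260,178), pink (328,206) and brown (288,163). Next, close crops.

Run:
```python
import cv2,numpy as np
s=cv2.imread("pics/side0.png");t=cv2.imread("pics/top0.png")
a=cv2.resize(s[150:230,260:350],None,fx=4.4,fy=4.4,interpolation=cv2.INTER_CUBIC)
b=cv2.resize(t[175:255,340:430],None,fx=4.4,fy=4.4,interpolation=cv2.INTER_CUBIC)
cv2.imwrite("pics/crop1.png",np.hstack([a,b]))
a=cv2.resize(s[205:290,305:405],None,fx=6,fy=6,interpolation=cv2.INTER_CUBIC)
cv2.imwrite("pics/crop2.png",a)
```

```text
(no output)
```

View pics/crop1.png

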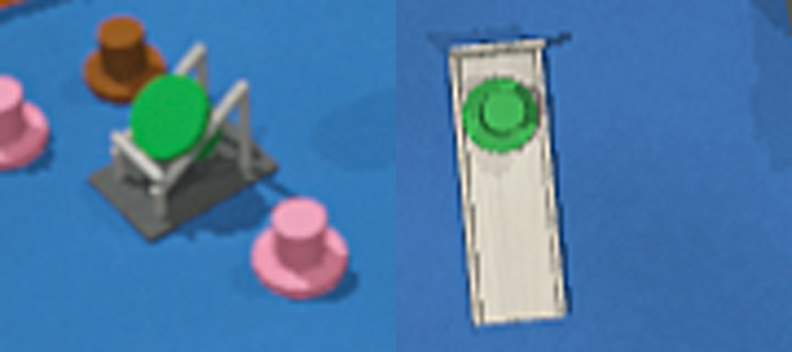

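View pics/crop2.png

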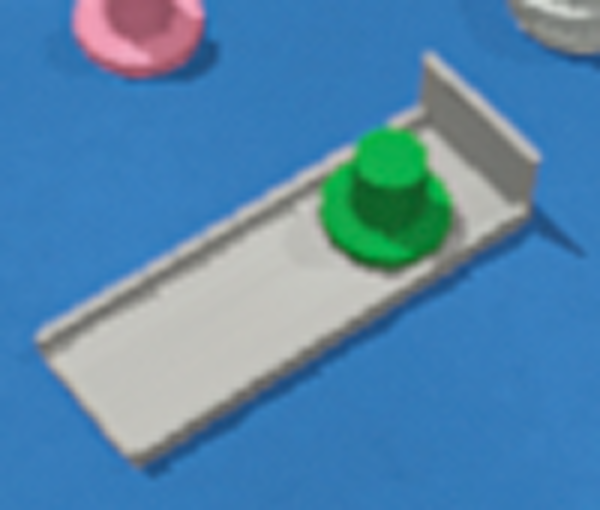

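```bash
cat > h.py <<'E'
from bench import sense, imaging, bot, models
import cv2,numpy as np
from scipy.spatial.transform import Rotation as R
np.set_printoptions(precision=4,suppress=True)
def down(yaw=0,tilt=0):
    # columns tool x,y,z ; tilt: tool y leans toward +x' by tilt
    B=np.array([[1,0,0],[0,0,1],[0,-1,0]]).T.astype(float)  # x=(1,0,0), y=(0,0,-1), z=(0,1,0)
    return R.from_euler('z',yaw)*R.from_euler('y',-tilt)*R.from_matrix(B)
def delta(pos,rot,p0=None,r0=None):
    s=sense(); p0=s["tool_pos"] if p0 is None else np.array(p0); r0=R.from_rotvec(s["eef_rot"]) if r0 is None else r0
    d=r0.inv().apply(np.array(pos)-p0)*100; w=(r0.inv()*rot).as_rotvec()
    print("shift cm",d.round(3),"rot",w.round(4)); return d,w
def st():
    s=sense(); print("t",round(s["t"],2),"pos",s["tool_pos"],"rot",s["eef_rot"],"F",s["ft_force"],"M",s["torque"],"w",round(s["width"],4),"q",s["joints"]); return s
def ray_wrist(s,uv,z):
    c=imaging.calibration("wrist");T=c["T_tool_cam"]
    u=cv2.undistortPoints(np.array(uv,float).reshape(-1,1,2),c["K"],c["D"]).reshape(-1,2)
    d=np.c_[u,np.ones(len(u))]@T[:3,:3].T; r=R.from_rotvec(s["eef_rot"])
    o=r.apply(T[:3,3])+s["tool_pos"]; d=r.apply(d); return o+d*((np.asarray(z)-o[2])/d[:,2])[:,None]
def ray_fix(n,uv,z):
    c=imaging.calibration(n)
    u=cv2.undistortPoints(np.array(uv,float).reshape(-1,1,2),c["K"],c["D"]).reshape(-1,2)
    d=np.c_[u,np.ones(len(u))]@c["R"]; o=-c["R"].T@c["t"]; return o+d*((np.asarray(z)-o[2])/d[:,2])[:,None]
def proj_wrist(s,X):
    c=imaging.calibration("wrist");T=c["T_tool_cam"]; r=R.from_rotvec(s["eef_rot"])
    Xt=r.inv().apply(np.atleast_2d(X)-s["tool_pos"]); Xc=(Xt-T[:3,3])@T[:3,:3]
    return cv2.projectPoints(Xc,np.zeros(3),np.zeros(3),c["K"],c["D"])[0].reshape(-1,2)
def proj_fix(n,X):
    c=imaging.calibration(n)
    return cv2.projectPoints(np.atleast_2d(X).astype(float),cv2.Rodrigues(c["R"])[0],c["t"],c["K"],c["D"])[0].reshape(-1,2)
def snap(n,f):
    s=sense(); im=imaging.grab_frame(n); cv2.imwrite(f"pics/{f}.png",im[:,:,::-1]); np.save(f"pics/{f}.npy",np.r_[s["tool_pos"],s["eef_rot"]]); return s,im
def load(f):
    v=np.load(f"pics/{f}.npy"); return dict(tool_pos=v[:3],eef_rot=v[3:])
E
python3 - <<'E'
from h import *
st(); print(R.from_rotvec(sense()["eef_rot"]).as_matrix())
delta([0.53,0.148,0.24],down(0))
E
```

```text
t 0.75 pos [0.1826 0.6238 0.2225] rot [-1.5592  0.2236 -0.2236] F [ 0.1371  0.606  -0.1881] M [-0.0112  0.0213 -0.0528] w 0.0856 q [ 1.1119  0.2451  1.5578  0.      1.3387 -0.1741]
[[ 0.9597  0.      0.281 ]
 [-0.281   0.      0.9597]
 [-0.     -1.      0.    ]]
shift cm [ 46.709  -1.75  -35.905] rot [3.1097 0.     0.4459]
```

```bash
sed -i 's/\[0,0,1\],\[0,-1,0\]\]/[0,0,-1],[0,1,0]]/' h.py
python3 - <<'E'
from h import *
delta([0.53,0.148,0.24],down(0))
E
```

```text
shift cm [ 46.709  -1.75  -35.905] rot [-0.     -0.2848  0.    ]
```

jog_arm([
  [[46.7,-1.75,-35.9],[0,-0.285,0],100],
  [[46.7,-1.75,-35.9],[0,-0.285,0],100],
  [[46.7,-1.75,-35.9],[0,-0.285,0],100],
  [[46.7,-1.75,-35.9],[0,-0.285,0],100],
  [[46.7,-1.75,-35.9],[0,-0.285,0],100],
  [[46.7,-1.75,-35.9],[0,-0.285,0],100],
  [[46.7,-1.75,-35.9],[0,-0.285,0],100],
  [[46.7,-1.75,-35.9],[0,-0.285,0],100],
  [[46.7,-1.75,-35.9],[0,-0.285,0],100],
  [[46.7,-1.75,-35.9],[0,-0.285,0],100],
])

```text
t: 2.0
tool_pos: [0.5315, 0.1453, 0.2404]
eef_rot: [-1.571, 0.002, -0.003]
ft_force: [-0.7, 1.4, -0.3]
width: 0.0854
```

Run:
```python
from h import *
st(); snap("wrist","w1"); snap("top","t1"); st()
```

```text
t 2.0 pos [0.5315 0.1453 0.2404] rot [-1.571   0.0018 -0.0031] F [-0.7283  1.3677 -0.3358] M [ 0.0167 -0.013   0.0273] w 0.0854 q [ 0.0612 -0.0024  1.7954 -0.0003  1.3477 -1.5064]
t 2.1 pos [0.5314 0.1458 0.2402] rot [-1.5711  0.0025 -0.0035] F [ 0.3125  0.4493 -0.9178] M [ 0.0353  0.0344 -0.0376] w 0.0855 q [ 0.0621 -0.0022  1.7955 -0.0003  1.3477 -1.5047]
```

View pics/w1.png

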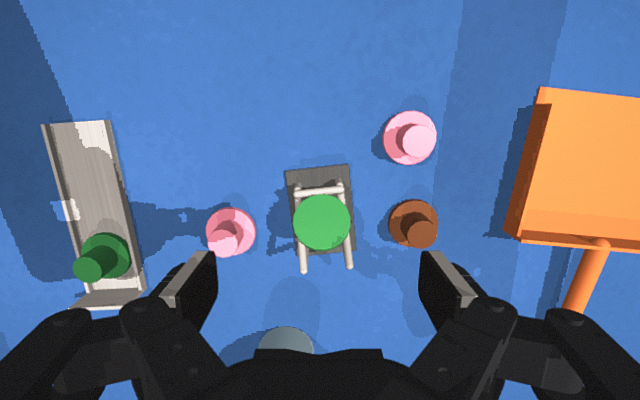

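Run:
```python
import cv2,numpy as np
s=cv2.imread("pics/w1.png")
cv2.imwrite("pics/crop3.png",cv2.resize(s[155:285,270:370],None,fx=6,fy=4.6,interpolation=cv2.INTER_CUBIC))
cv2.imwrite("pics/crop4.png",cv2.resize(s[110:320,30:170],None,fx=4,fy=2.8,interpolation=cv2.INTER_CUBIC))
```

```text
(no output)
```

View pics/crop3.png

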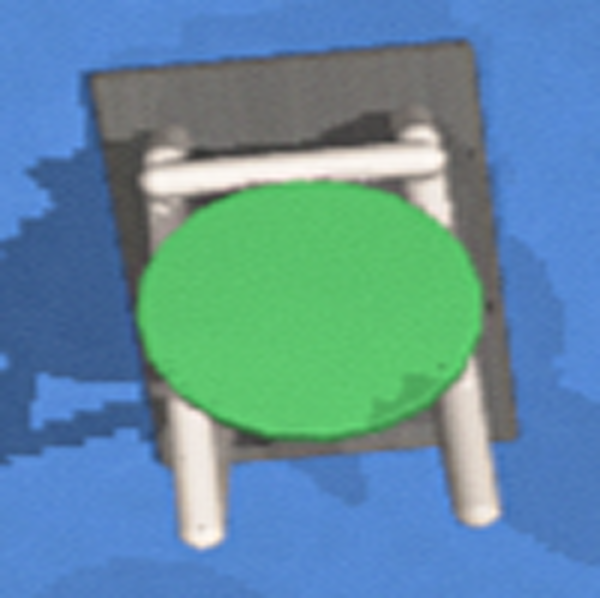

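View pics/crop4.png

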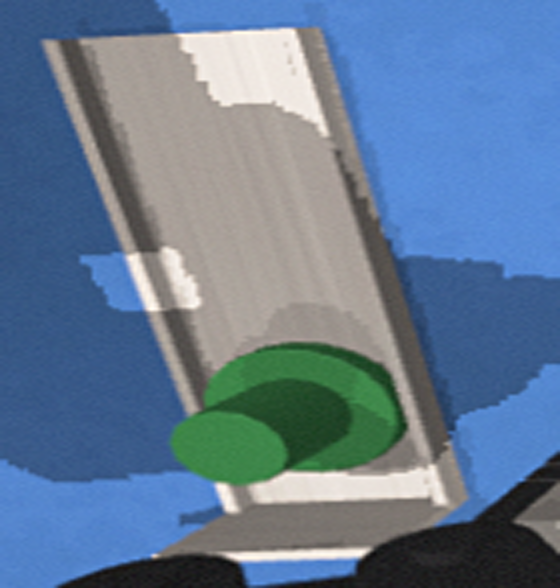

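Run:
```python
from h import *
s=load("w1")
P=ray_wrist(s,[(285,170.9),(348.3,163.7),(356.3,249.8),(296.3,256)],[.004]*4);print(P,np.linalg.norm(np.diff(P[[0,1,2,3,0]],axis=0),axis=1),P.mean(0))
e=P[1]-P[0]+P[2]-P[3];print("yaw",np.arctan2(-e[0],e[1])); e=P[3]-P[0]+P[2]-P[1];print("yaw",np.arctan2(e[1],e[0]))
im=cv2.imread("pics/w1.png").astype(int); m=((im[:,:,1]>im[:,:,0]+40)&(im[:,:,1]>im[:,:,2]+40)).astype(np.uint8)
mm=np.zeros_like(m); mm[170:260,280:365]=m[170:260,280:365]
c=max(cv2.findContours(mm,0,cv2.CHAIN_APPROX_NONE)[0],key=cv2.contourArea);E=cv2.fitEllipse(c);print(E)
# fit disc
from scipy.optimize import least_squares
def disc(x,y,z,yaw):
    n=R.from_euler('z',yaw)*R.from_euler('y',-np.radians(35)); a=np.linspace(0,2*np.pi,60)
    return n.apply(np.c_[.03*np.cos(a),.03*np.sin(a),0*a])+[x,y,z]
M=cv2.moments(mm,True)
def f(p):
    q=proj_wrist(s,disc(p[0],p[1],.0631,.09)).astype(np.float32)
    e=cv2.fitEllipse(q); return np.r_[np.array(e[0])-[M['m10']/M['m00'],M['m01']/M['m00']]]
r=least_squares(f,[.58,.148]);print(r.x,cv2.fitEllipse(proj_wrist(s,disc(*r.x,.0631,.09)).astype(np.float32)))
# tray from wrist, top, side
print("tray w",ray_wrist(s,[(40.5,124.3),(110,120)],[.012]*2))
print("tray top",ray_fix("top",[(340+475/4.4,175+0.3+322/4.4)],[.012]))
for k in [(311.7,261.7),(305+135/6,205+463/6),(305+430/6,205+52/6),(305+540/6,205+158/6)]: print("side",k,ray_fix("side",[k],[.012 if k[0]<350 else .046]))
print("c",ray_fix("top",[(442,233)],[.02]))
```

```text
[[0.5391 0.1069 0.004 ]
 [0.5308 0.1804 0.004 ]
 [0.639  0.1927 0.004 ]
 [0.6471 0.1179 0.004 ]] [0.074  0.1088 0.0752 0.1086] [0.589  0.1495 0.004 ]
yaw 0.11051450590687073
yaw 0.10746590685331336
((321.27484130859375, 221.94566345214844), (56.0135498046875, 56.80442810058594), 85.35211944580078)
[0.5802 0.148 ] ((320.91912841796875, 221.9386749267578), (56.3907356262207, 58.38186264038086), 80.41802978515625)
tray w [[ 0.4839 -0.1627  0.012 ]
 [ 0.4799 -0.0837  0.012 ]]
tray top [[ 0.4686 -0.4034  0.012 ]]
side (311.7, 261.7) [[ 0.4796 -0.0978  0.012 ]]
side (327.5, 282.1666666666667) [[ 0.4819 -0.1689  0.012 ]]
side (376.6666666666667, 213.66666666666666) [[ 0.6941 -0.0809  0.046 ]]
side (395.0, 231.33333333333334) [[ 0.6974 -0.1542  0.046 ]]
c [[ 0.5229 -0.3827  0.02  ]]
```

Run:
```python
from h import *
r=down(.108,np.radians(35)); ty=r.apply([0,1,0]); print(ty)
delta(np.array([.586,.149,.059])-ty*.09,r)
```

```text
[ 0.5702  0.0618 -0.8192]
shift cm [ 0.325 10.749 -0.231] rot [ 0.0345 -0.1083 -0.6096]
```

jog_arm([
  [[0.3,2.5,-0.2],[0.01,-0.03,-0.17],100],
  [[0.3,5,-0.2],[0.02,-0.06,-0.34],100],
  [[0.3,7.5,-0.2],[0.03,-0.09,-0.5],100],
  [[0.32,9.5,-0.23],[0.0345,-0.108,-0.61],100],
  [[0.32,10.75,-0.23],[0.0345,-0.108,-0.61],100],
  [[0.32,10.75,-0.23],[0.0345,-0.108,-0.61],100],
  [[0.32,10.75,-0.23],[0.0345,-0.108,-0.61],100],
  [[0.32,10.75,-0.23],[0.0345,-0.108,-0.61],100],
  [[0.32,10.75,-0.23],[0.0345,-0.108,-0.61],100],
  [[0.32,10.75,-0.23],[0.0345,-0.108,-0.61],100],
], squeeze=40)

```text
t: 3.35
tool_pos: [0.5334, 0.1458, 0.1328]
eef_rot: [-1.482, -0.56, -0.391]
ft_force: [0.2, -0.2, -0.3]
width: 0.0855
```

Run:
```python
from h import *
st(); s,im=snap("wrist","w2"); 
from h import R
r=down(.108,np.radians(35))
c=np.array([.586,.149,.059])+r.apply([0,-.005,0]); a=np.linspace(0,2*np.pi,40)
q=proj_wrist(s,c+r.apply(np.c_[.03*np.cos(a),0*a,.03*np.sin(a)]))
o=im[:,:,::-1].copy(); cv2.polylines(o,[np.int32(q*16)],True,(0,0,255),1,cv2.LINE_AA,4); cv2.imwrite("pics/w2o.png",o)
delta(np.array([.586,.149,.059])+r.apply([0,-.001,0]),r)
```

```text
t 3.35 pos [0.5334 0.1458 0.1328] rot [-1.4815 -0.56   -0.3915] F [ 0.2414 -0.2423 -0.3025] M [-0.027   0.2361  0.0071] w 0.0855 q [ 0.0421 -0.1753  2.2631  0.0936  0.4457 -1.7121]
shift cm [ 0.097  8.961 -0.269] rot [-0.0025  0.0028 -0.    ]
```

View pics/w2o.png

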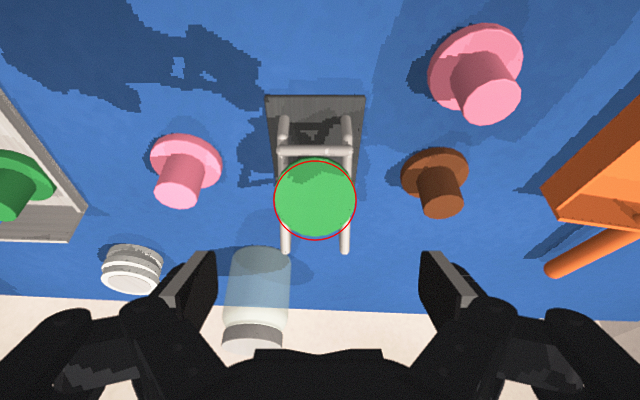

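jog_arm([
  [[0.1,2,-0.27],[0,0,0],100],
  [[0.1,4,-0.27],[0,0,0],100],
  [[0.1,6,-0.27],[0,0,0],100],
  [[0.1,7.5,-0.27],[0,0,0],100],
  [[0.1,8.5,-0.27],[0,0,0],100],
  [[0.1,8.95,-0.27],[0,0,0],100],
  [[0.1,8.95,-0.27],[0,0,0],100],
  [[0.1,8.95,-0.27],[0,0,0],100],
  [[0.1,8.95,-0.27],[0,0,0],100],
  [[0.1,8.95,-0.27],[0,0,0],100],
])

```text
t: 4.65
tool_pos: [0.5853, 0.149, 0.0601]
eef_rot: [-1.481, -0.56, -0.391]
ft_force: [0.3, -0.4, 0.4]
width: 0.0856
```

Run:
```python
from h import *
st(); s,im=snap("wrist","w3"); 
r=down(.108,np.radians(35))
delta(np.array([.586,.149,.059])+r.apply([0,-.001,0]),r)
```

```text
t 4.65 pos [0.5853 0.149  0.0601] rot [-1.4815 -0.5602 -0.3915] F [ 0.2842 -0.3894  0.362 ] M [-0.0336  0.233  -0.0067] w 0.0856 q [ 0.0444  0.1109  2.1553  0.1479  0.2681 -1.7685]
shift cm [ 0.001  0.02  -0.003] rot [-0.0025  0.0029  0.0002]
```

View pics/w3.png

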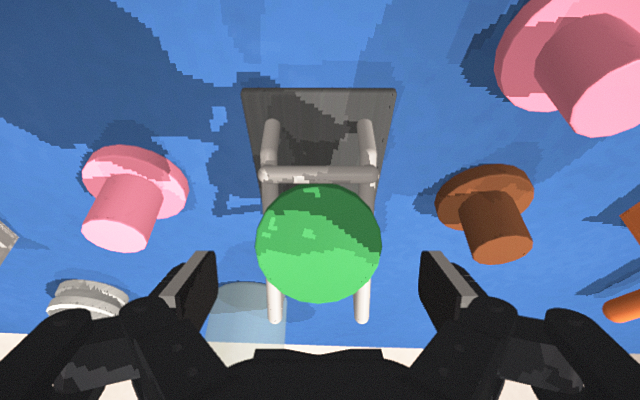

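jog_arm([
  [[0,0,0],[0,0,0],75],
  [[0,0,0],[0,0,0],60],
  [[0,0,0],[0,0,0],50],
  [[0,0,0],[0,0,0],50],
  [[0,0,0],[0,0,0],50],
  [[0,0,0],[0,0,0],50],
  [[0,0,0],[0,0,0],50],
  [[0,0,0],[0,0,0],50],
  [[0,0,0],[0,0,0],50],
  [[0,0,0],[0,0,0],50],
], squeeze=40)

```text
t: 5.95
tool_pos: [0.5852, 0.1489, 0.0597]
eef_rot: [-1.482, -0.56, -0.391]
ft_force: [-0.2, 0.5, 0.2]
width: 0.0428
```

Run:
```python
from h import *
st(); s,im=snap("wrist","w4");
```

```text
t 5.95 pos [0.5852 0.1489 0.0597] rot [-1.4816 -0.5597 -0.3911] F [-0.2123  0.5145  0.1867] M [0.0348 0.2338 0.0019] w 0.0428 q [ 0.0443  0.1116  2.1552  0.1479  0.2681 -1.7685]
```

View pics/w4.png

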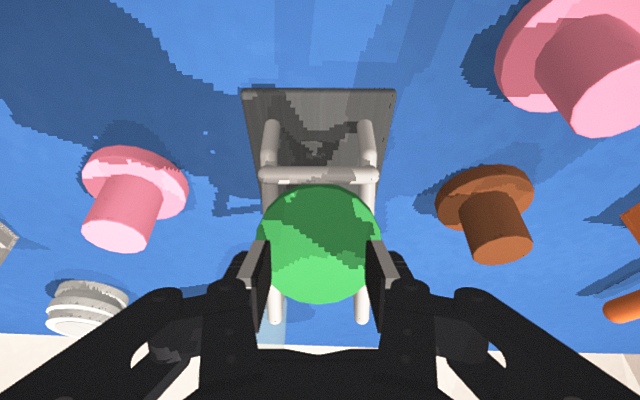

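Run:
```python
from h import *
s=load("w4"); r=R.from_rotvec(s["eef_rot"])
for y in (-.02,0,.003,.01,.022):
  for x in (-.011,.011): print(y,x,proj_wrist(s,s["tool_pos"]+r.apply([[x,y,-.0214]]))[0])
print("headcenter",proj_wrist(s,[.586,.149,.059]))
n=down(.108,np.radians(35)); a=np.linspace(0,2*np.pi,40)
for w,Z in (("w4",0),("w2",0)):
  s=load(w); im=cv2.imread(f"pics/{w}.png").astype(int); m=((im[:,:,1]>im[:,:,0]+40)&(im[:,:,1]>im[:,:,2]+30)); ys,xs=np.where(m[:,230:400]); print(w,xs.min()+230,xs.max()+230,ys.min(),ys.max())
  for k in (-.005,.005):
    q=proj_wrist(s,np.array([.586,.149,.059])+n.apply(np.c_[.03*np.cos(a),0*a+k,.03*np.sin(a)])); print(q.min(0),q.max(0))
```

```text
-0.02 -0.011 [267.7749 244.2751]
-0.02 0.011 [269.8134 290.8552]
0 -0.011 [273.7002 227.4913]
0 0.011 [275.2812 269.3339]
0.003 -0.011 [274.4694 225.3129]
0.003 0.011 [275.9953 266.524 ]
0.01 -0.011 [276.1634 220.5163]
0.01 0.011 [277.5714 260.3235]
0.022 -0.011 [278.7769 213.1178]
0.022 0.011 [280.0123 250.7231]
headcenter [[318.543  248.3067]]
w4 257 380 185 303
[255.226  191.5244] [381.8981 307.9669]
[258.6998 186.3104] [378.1997 296.9614]
w2 274 355 157 235
[273.3909 160.6232] [355.6839 239.594 ]
[275.014  158.4182] [354.2134 234.648 ]
```

Run:
```python
from h import *
s,im=snap("side","s4"); o=im[:,:,::-1]
a=cv2.resize(o[100:240,220:360],None,fx=4.2,fy=4.2,interpolation=cv2.INTER_CUBIC); cv2.imwrite("pics/crop5.png",a)
o=cv2.imread("pics/w4.png"); cv2.imwrite("pics/crop6.png",cv2.resize(o[170:370,200:440],None,fx=3,fy=3,interpolation=cv2.INTER_CUBIC))
r=R.from_rotvec(s["eef_rot"]); print(proj_fix("side",s["tool_pos"]+r.apply([[0,0,0],[0,.022,.021],[0,.022,-.021],[0,-.02,.021],[0,-.02,-.021]])))
```

```text
[[298.8789 175.4446]
 [298.5556 174.1575]
 [306.9847 181.8523]
 [291.0436 169.2024]
 [299.5833 177.0366]]
```

View pics/crop5.png

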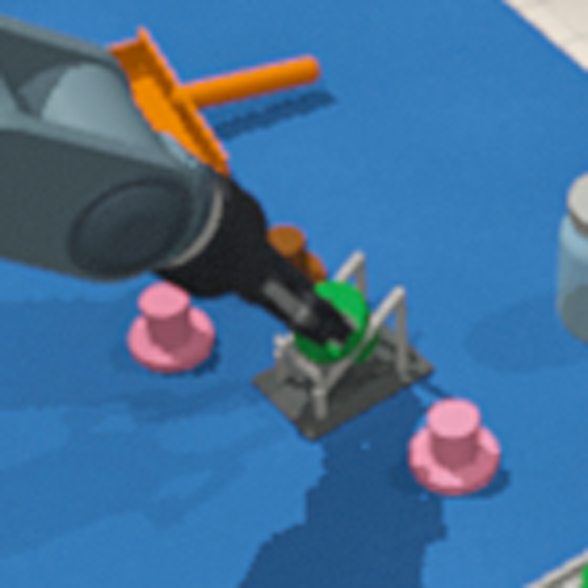

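View pics/crop6.png

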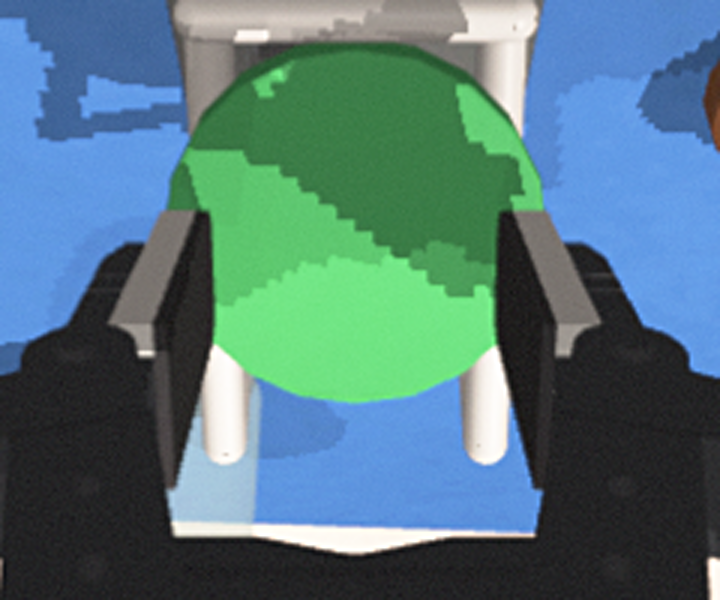

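jog_arm([
  [[0,0,0],[0,0,0],100],
  [[0,0,0],[0,0,0],100],
  [[0,0,0],[0,0,0],100],
  [[-0.2,0,0],[0,0,0],100],
  [[-0.2,1,0],[0,0,0],100],
  [[-0.2,2,0],[0,0,0],100],
  [[-0.2,2.8,0],[0,0,0],100],
  [[-0.2,3.3,0],[0,0,0],100],
  [[-0.2,3.3,0],[0,0,0],100],
  [[-0.2,3.3,0],[0,0,0],100],
])

```text
t: 7.3
tool_pos: [0.6025, 0.1509, 0.0317]
eef_rot: [-1.482, -0.56, -0.391]
ft_force: [1.1, 0.4, 0.5]
width: 0.0855
```

Run:
```python
from h import *
st(); s,im=snap("wrist","w5"); s,im=snap("side","s5");o=im[:,:,::-1]
a=cv2.resize(o[100:240,220:360],None,fx=3,fy=3,interpolation=cv2.INTER_CUBIC)
b=cv2.imread("pics/w5.png")[100:400,140:500]
cv2.imwrite("pics/crop7.png",np.hstack([cv2.resize(b,(504,420)),cv2.resize(a,(290,420))]))
```

```text
t 7.3 pos [0.6025 0.1509 0.0317] rot [-1.4815 -0.5599 -0.3912] F [1.0757 0.3935 0.5203] M [-0.0407  0.2636 -0.0009] w 0.0855 q [ 0.047   0.2115  2.1112  0.1791  0.2124 -1.7989]
```

View pics/crop7.png

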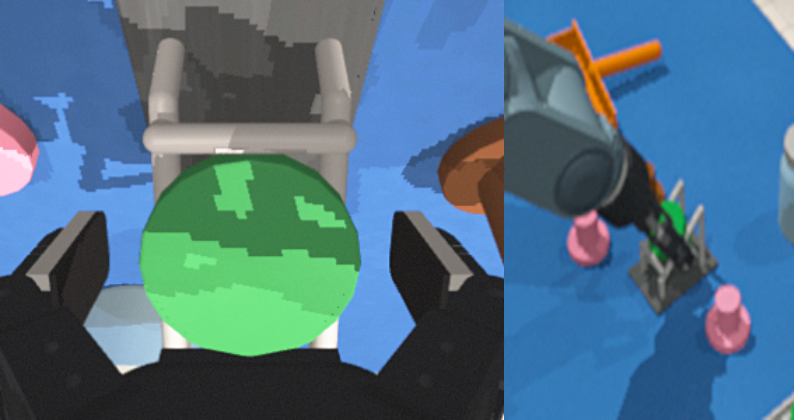

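jog_arm([
  [[0,0,0],[0,0,0],80],
  [[0,0,0],[0,0,0],70],
  [[0,0,0],[0,0,0],60],
  [[0,0,0],[0,0,0],50],
  [[0,0,0],[0,0,0],50],
  [[0,0,0],[0,0,0],50],
  [[0,0,0],[0,0,0],50],
  [[0,0,0],[0,0,0],50],
  [[0,0,0],[0,0,0],50],
  [[0,0,0],[0,0,0],50],
], squeeze=40)

```text
t: 8.65
tool_pos: [0.6023, 0.151, 0.032]
eef_rot: [-1.481, -0.56, -0.391]
ft_force: [-6.8, -0.9, 6.5]
width: 0.0585
```

Run:
```python
from h import *
st(); s,im=snap("wrist","w6")
```

```text
t 8.65 pos [0.6023 0.151  0.032 ] rot [-1.4814 -0.5601 -0.3911] F [-6.7866 -0.895   6.5049] M [-0.0635  0.4564 -0.0546] w 0.0585 q [ 0.047   0.2104  2.1116  0.179   0.2131 -1.7989]
```

View pics/w6.png

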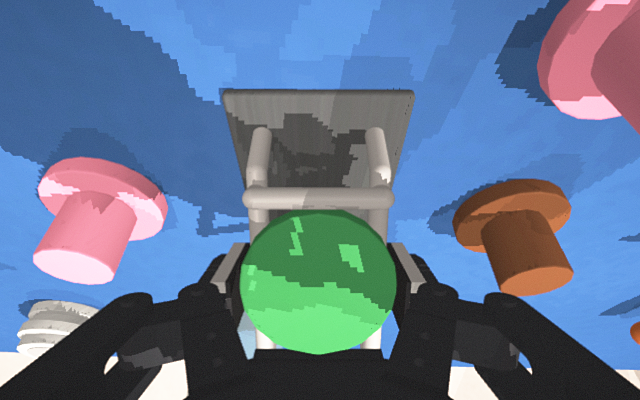

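jog_arm([
  [[0,-0.5,0],[0,0,0],50],
  [[0,-1.2,0],[0,0,0],50],
  [[0,-2.2,0],[0,0,0],50],
  [[0,-3.4,0],[0,0,0],50],
  [[0,-4.8,0],[0,0,0],50],
  [[0,-6.4,0],[0,0,0],50],
  [[0,-8,0],[0,0,0],50],
  [[0,-9.6,0],[0,0,0],50],
  [[0,-11,0],[0,0,0],50],
  [[0,-11,0],[0,0,0],50],
])

```text
t: 9.95
tool_pos: [0.5399, 0.1438, 0.1231]
eef_rot: [-1.481, -0.562, -0.393]
ft_force: [0.6, -0.7, -0.8]
width: 0.0582
```

Run:
```python
from h import *
st(); s,im=snap("wrist","w7");s,im=snap("side","s7");o=im[:,:,::-1]
a=cv2.resize(o[100:300,220:400],None,fx=3,fy=3,interpolation=cv2.INTER_CUBIC)
cv2.imwrite("pics/crop8.png",a)
delta([.58,-.12,.20],down(.05))
```

```text
t 9.95 pos [0.5399 0.1438 0.1231] rot [-1.4812 -0.5619 -0.3931] F [ 0.6291 -0.6694 -0.7949] M [-0.076   0.3907 -0.0011] w 0.0582 q [ 0.0365 -0.1402  2.2549  0.1075  0.4171 -1.7307]
shift cm [  5.369  -5.802 -26.658] rot [-0.0192  0.0597  0.6107]
```

View pics/w7.png

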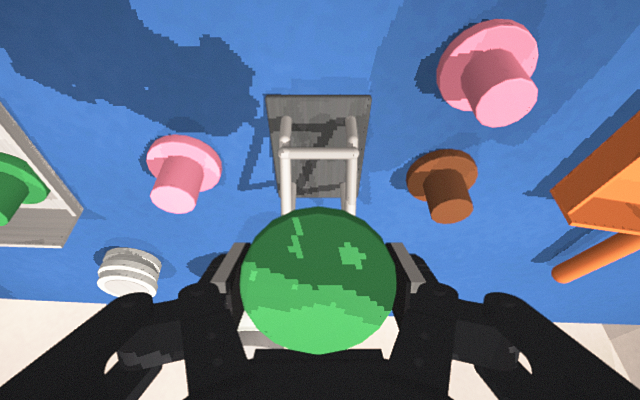

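View pics/crop8.png

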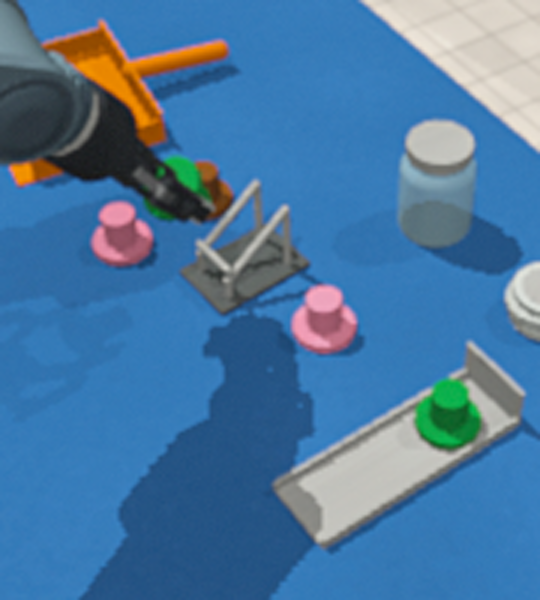

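Run:
```python
from h import *
delta([.62,-.12,.24],down(.06))
```

```text
shift cm [ 10.919  -6.798 -27.103] rot [-0.0162  0.05    0.6108]
```

jog_arm([
  [[1,-3,-2],[0,0,0],50],
  [[2,-5,-6],[-0.004,0.01,0.15],50],
  [[4,-6.8,-12],[-0.008,0.025,0.3],50],
  [[7,-6.8,-18],[-0.012,0.04,0.45],50],
  [[9,-6.8,-23],[-0.016,0.05,0.61],50],
  [[10.9,-6.8,-27.1],[-0.016,0.05,0.611],50],
  [[10.9,-6.8,-27.1],[-0.016,0.05,0.611],50],
  [[10.9,-6.8,-27.1],[-0.016,0.05,0.611],50],
  [[10.9,-6.8,-27.1],[-0.016,0.05,0.611],50],
  [[10.9,-6.8,-27.1],[-0.016,0.05,0.611],50],
])

```text
t: 11.3
tool_pos: [0.6195, -0.1188, 0.2396]
eef_rot: [-1.57, -0.048, 0.049]
ft_force: [-0.2, 0.0, -1.5]
width: 0.0585
```

Run:
```python
from h import *
st(); s,im=snap("wrist","w8");s,im=snap("side","s8"); st()
```

```text
t 11.3 pos [ 0.6195 -0.1188  0.2396] rot [-1.5699 -0.0476  0.0488] F [-0.1732  0.0439 -1.4843] M [ 0.0148 -0.013  -0.0241] w 0.0585 q [-0.369   0.1878  1.5929  0.      1.3617 -2.0012]
t 11.4 pos [ 0.6197 -0.1192  0.2399] rot [-1.5701 -0.0476  0.0483] F [-0.3598 -0.3066 -1.4785] M [ 0.0412  0.0074 -0.0098] w 0.0588 q [-0.3694  0.1881  1.5922 -0.      1.3617 -2.0012]
```

View pics/w8.png

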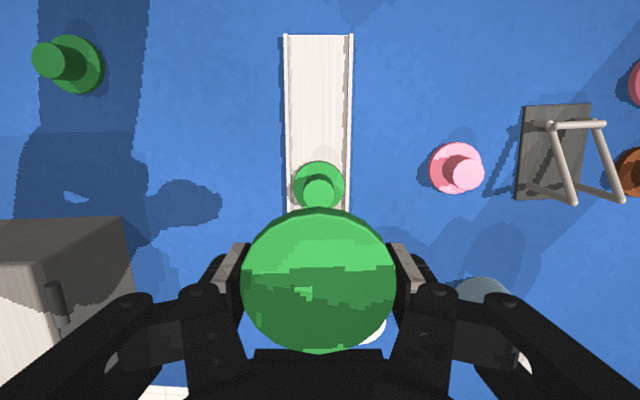

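View pics/s8.png

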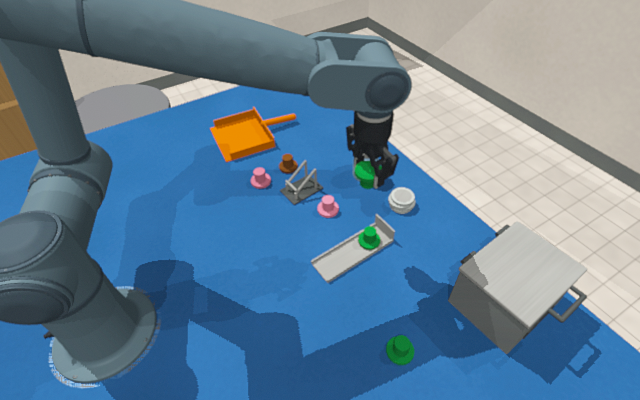

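Run:
```python
from h import *
s=load("w8"); im=cv2.imread("pics/w8.png").astype(float)
# outer edges: blue->grey transitions using saturation (B-R)
d=im[:,:,0]-im[:,:,2]
L=[];Rr=[]
for r in range(45,150,5):
    row=cv2.GaussianBlur(d[r-1:r+2].mean(0).reshape(1,-1),(3,1),0)[0]
    # subpixel cross at 40 from left
    th=35
    for c in range(265,320):
        if row[c]>th>=row[c+1]: L.append((c+(row[c]-th)/(row[c]-row[c+1]),r));break
    for c in range(375,320,-1):
        if row[c]>th>=row[c-1]: Rr.append((c-(row[c]-th)/(row[c]-row[c-1]),r));break
PL=ray_wrist(s,L,[.012]*len(L));PR=ray_wrist(s,Rr,[.012]*len(Rr))
for P in (PL,PR):
    k=np.polyfit(P[:,0],P[:,1],1);print("yaw",np.arctan(k[0]),"y@.588",np.polyval(k,.588),"res",np.std(P[:,1]-np.polyval(k,P[:,0])))
print(PL[[0,-1]],PR[[0,-1]])
# c and a plug tops, heads
m=((im[:,:,1]>im[:,:,0]+40)&(im[:,:,1]>im[:,:,2]+30)).astype(np.uint8)
cv2.imwrite("pics/c9.png",cv2.resize(im[20:220,270:370],None,fx=5,fy=3,interpolation=cv2.INTER_CUBIC))
cv2.imwrite("pics/c10.png",cv2.resize(im[20:110,20:120],None,fx=6,fy=6,interpolation=cv2.INTER_CUBIC))
```

```text
yaw 0.05955583312984068 y@.588 -0.15757440685215535 res 8.635128613842203e-05
yaw 0.05907225973784281 y@.588 -0.08480761425109626 res 6.428622723920903e-05
[[ 0.495  -0.1633  0.012 ]
 [ 0.5981 -0.157   0.012 ]] [[ 0.4905 -0.0906  0.012 ]
 [ 0.5936 -0.0845  0.012 ]][ WARN:0@0.138] global loadsave.cpp:1063 imwrite_ Unsupported depth image for selected encoder is fallbacked to CV_8U.
```

View pics/c9.png

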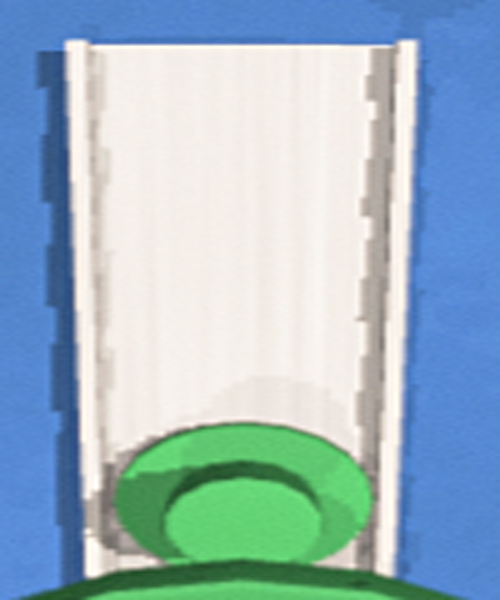

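View pics/c10.png

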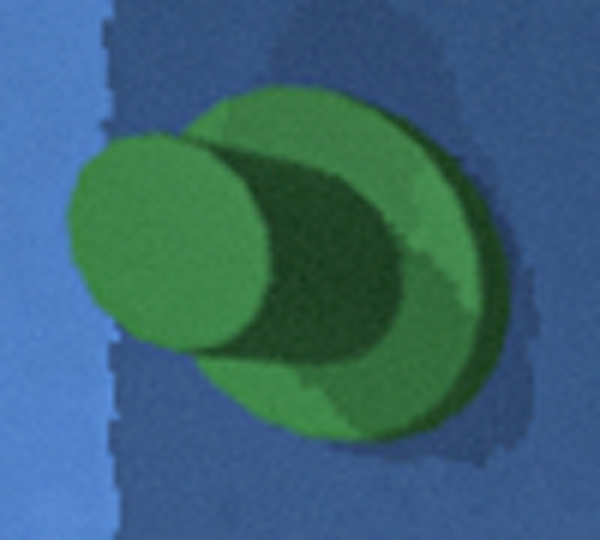

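Run:
```python
from h import *
s=load("w8")
P=ray_wrist(s,[(283.5,34),(352.8,34),(318.6,192.7),(48.2,60.3)],[.012,.012,.048,.044]);print(P)
u=np.array([np.cos(.0593),np.sin(.0593)])
c=(P[0]+P[1])[:2]/2+.1075*u; print("tray centre",c)
v=np.array([-u[1],u[0]])
print("a in tray",(P[2][:2]-c)@u,(P[2][:2]-c)@v)
# held head in tool
im=cv2.imread("pics/w8.png").astype(int)
m=((im[:,:,1]>im[:,:,0]+40)&(im[:,:,1]>im[:,:,2]+30)).astype(np.uint8); m[:214]=0
ys,xs=np.where(m[:,230:410]);print(xs.min()+230,xs.max()+230,ys.max())
o=cv2.imread("pics/w8.png")[190:370,220:420]; cv2.imwrite("pics/c11.png",cv2.resize(o,None,fx=4,fy=3.3,interpolation=cv2.INTER_CUBIC))
for d in models.pinpoint("wrist","stopper_a"): print(d)
```

```text
[[ 0.4845 -0.1626  0.012 ]
 [ 0.48   -0.0915  0.012 ]
 [ 0.6412 -0.1168  0.048 ]
 [ 0.5262 -0.3861  0.044 ]]
tray centre [ 0.5896 -0.1207]
a in tray 0.05182585577237795 0.0008436866069444792
241 395 354
{'location': [0.6163, 0.0414, -0.0018], 'p': 0.97}
{'location': [0.5259, -0.3901, 0.0021], 'p': 0.95}
{'location': [0.6025, 0.262, -0.0026], 'p': 0.81}
{'location': [0.6451, -0.1183, 0.0064], 'p': 0.61}
{'location': [0.6207, -0.1241, 0.2727], 'p': 0.59}
```

View pics/c11.png

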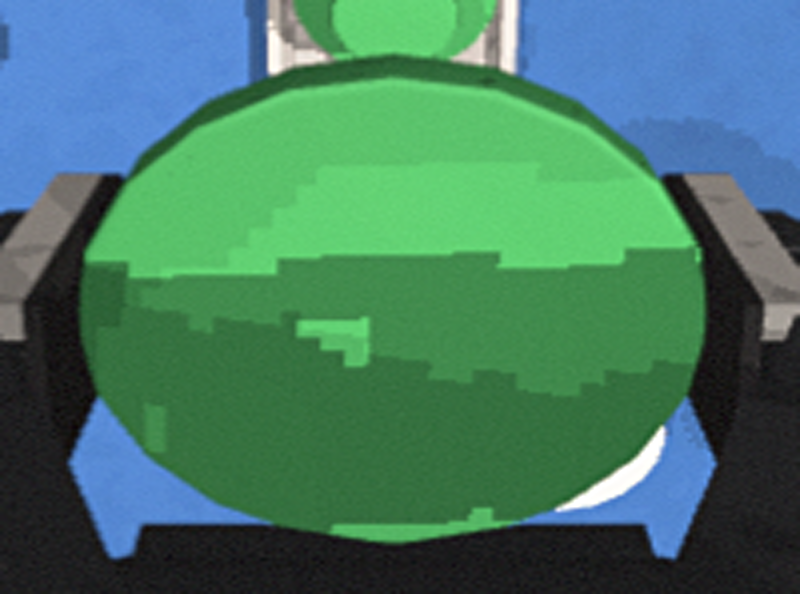

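Run:
```python
from h import *
from scipy.optimize import least_squares
s=load("w8"); r=R.from_rotvec(s["eef_rot"]); a=np.linspace(0,2*np.pi,400)
def ext(p):
    x0,y0,z0,t=p
    X=R.from_euler('z',t).apply(np.c_[.03*np.cos(a),0*a,.03*np.sin(a)])+[x0,y0,z0]
    q=proj_wrist(s,s["tool_pos"]+r.apply(X)); return np.array([q[:,0].min(),q[:,0].max(),q[:,1].min(),q[:,1].max()])
o=least_squares(lambda p:ext(p)-[240.2,396.2,213.7,354.5],[0,-.034,0,0],x_scale=[.01,.01,.01,.1]);print(o.x,o.cost)
```

```text
[ 0.0006 -0.0355 -0.0003 -0.0213] 2.5728225107240167e-25
```

Run:
```python
from h import *
st(); delta([.5836,-.1211,.019],down(.0593))
```

```text
t 11.45 pos [ 0.6198 -0.1194  0.2399] rot [-1.5702 -0.0475  0.048 ] F [-0.8161  0.2283 -0.8412] M [ 0.0024  0.0661 -0.0229] w 0.0587 q [-0.3696  0.1883  1.5919 -0.0001  1.3617 -2.0012]
shift cm [-3.618 22.09   0.048] rot [-0.0001  0.0015 -0.0003]
```

jog_arm([
  [[-3.6,0,0.05],[0,0,0],50],
  [[-3.6,5,0.05],[0,0,0],50],
  [[-3.6,10,0.05],[0,0,0],50],
  [[-3.6,14,0.05],[0,0,0],50],
  [[-3.6,17,0.05],[0,0,0],50],
  [[-3.6,19,0.05],[0,0,0],50],
  [[-3.6,20.5,0.05],[0,0,0],50],
  [[-3.6,21.4,0.05],[0,0,0],50],
  [[-3.6,22.1,0.05],[0,0,0],50],
  [[-3.6,22.1,0.05],[0,0,0],50],
])

```text
t: 12.7
tool_pos: [0.584, -0.1216, 0.0188]
eef_rot: [-1.57, -0.047, 0.048]
ft_force: [0.3, 0.5, -1.1]
width: 0.0586
```

Run:
```python
from h import *
st(); s,im=snap("wrist","w9");s,im=snap("side","s9");o=im[:,:,::-1]
a=cv2.resize(o[180:300,290:420],None,fx=6,fy=5,interpolation=cv2.INTER_CUBIC)
cv2.imwrite("pics/c12.png",a)
delta([.5836,-.1211,.019],down(.0593))
```

```text
t 12.7 pos [ 0.584  -0.1216  0.0188] rot [-1.5701 -0.0469  0.0476] F [ 0.2664  0.5014 -1.1148] M [ 0.0247 -0.0125 -0.0083] w 0.0586 q [-0.3951  0.3861  1.7959 -0.      0.9601 -2.0261]
shift cm [-0.079  0.042  0.07 ] rot [0.0003 0.0009 0.0006]
```

View pics/w9.png

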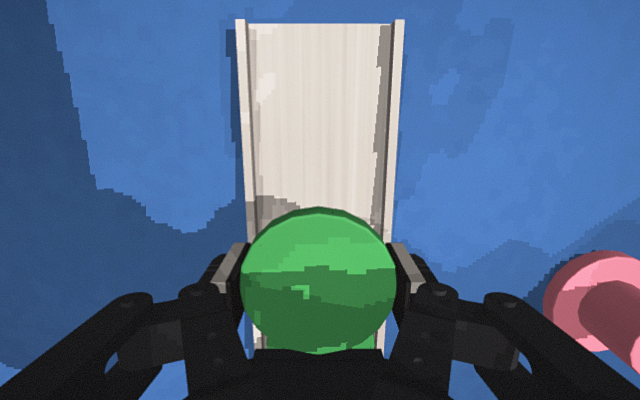

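View pics/c12.png

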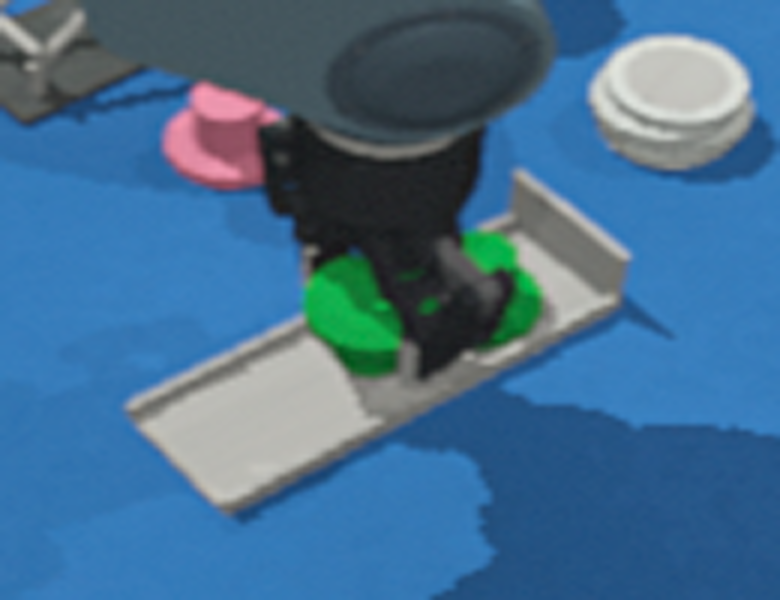

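jog_arm([
  [[0,0.1,0.08],[0,0,0],50],
  [[0,0.2,0.08],[0,0,0],50],
  [[0,0.25,0.08],[0,0,0],50],
  [[0,0.3,0.08],[0,0,0],50],
  [[0,0.35,0.08],[0,0,0],50],
  [[0,0.4,0.08],[0,0,0],50],
  [[0,0.42,0.08],[0,0,0],50],
  [[0,0.44,0.08],[0,0,0],50],
  [[0,0.45,0.08],[0,0,0],50],
  [[0,0.45,0.08],[0,0,0],50],
])

```text
t: 14.05
tool_pos: [0.5839, -0.1207, 0.0143]
eef_rot: [-1.57, -0.047, 0.048]
ft_force: [0.5, 0.9, -0.2]
width: 0.0581
```

jog_arm([
  [[0,0.02,0],[0,0,0],50],
  [[0,0.04,0],[0,0,0],50],
  [[0,0.06,0],[0,0,0],50],
  [[0,0.08,0],[0,0,0],50],
  [[0,0.1,0],[0,0,0],50],
  [[0,0.12,0],[0,0,0],50],
  [[0,0.14,0],[0,0,0],50],
  [[0,0.15,0],[0,0,0],50],
  [[0,0.15,0],[0,0,0],50],
  [[0,0.15,0],[0,0,0],50],
])

```text
t: 15.3
tool_pos: [0.5839, -0.1208, 0.0128]
eef_rot: [-1.57, -0.047, 0.048]
ft_force: [-1.3, -0.3, -1.3]
width: 0.0588
```

jog_arm([
  [[0,0.02,0],[0,0,0],50],
  [[0,0.04,0],[0,0,0],50],
  [[0,0.06,0],[0,0,0],50],
  [[0,0.08,0],[0,0,0],50],
  [[0,0.1,0],[0,0,0],50],
  [[0,0.12,0],[0,0,0],50],
  [[0,0.14,0],[0,0,0],50],
  [[0,0.15,0],[0,0,0],50],
  [[0,0.15,0],[0,0,0],50],
  [[0,0.15,0],[0,0,0],50],
])

```text
t: 16.55
tool_pos: [0.5839, -0.1208, 0.0113]
eef_rot: [-1.57, -0.047, 0.048]
ft_force: [0.4, 0.3, 0.0]
width: 0.0589
```

jog_arm([
  [[0,0.02,0],[0,0,0],50],
  [[0,0.04,0],[0,0,0],50],
  [[0,0.06,0],[0,0,0],50],
  [[0,0.08,0],[0,0,0],50],
  [[0,0.1,0],[0,0,0],50],
  [[0,0.12,0],[0,0,0],50],
  [[0,0.14,0],[0,0,0],50],
  [[0,0.15,0],[0,0,0],50],
  [[0,0.15,0],[0,0,0],50],
  [[0,0.15,0],[0,0,0],50],
])

```text
t: 17.8
tool_pos: [0.5839, -0.1208, 0.0098]
eef_rot: [-1.57, -0.047, 0.048]
ft_force: [0.2, 0.4, -0.8]
width: 0.0589
```

jog_arm([
  [[0,0.02,0],[0,0,0],50],
  [[0,0.04,0],[0,0,0],50],
  [[0,0.06,0],[0,0,0],50],
  [[0,0.08,0],[0,0,0],50],
  [[0,0.1,0],[0,0,0],50],
  [[0,0.12,0],[0,0,0],50],
  [[0,0.14,0],[0,0,0],50],
  [[0,0.15,0],[0,0,0],50],
  [[0,0.15,0],[0,0,0],50],
  [[0,0.15,0],[0,0,0],50],
])

```text
t: 19.05
tool_pos: [0.5842, -0.1208, 0.0094]
eef_rot: [-1.57, -0.047, 0.048]
ft_force: [-3.8, 1.9, 9.7]
width: 0.0586
```

Run:
```python
from h import *
st(); s,im=snap("wrist","w10");s,im=snap("side","s10");o=im[:,:,::-1]
a=cv2.resize(o[180:300,290:420],None,fx=6,fy=5,interpolation=cv2.INTER_CUBIC)
cv2.imwrite("pics/c13.png",a)
```

```text
t 19.05 pos [ 0.5842 -0.1208  0.0094] rot [-1.5701 -0.0471  0.0476] F [-3.8194  1.9487  9.6558] M [0.3495 0.6362 0.0515] w 0.0586 q [-0.3938  0.402   1.796   0.      0.944  -2.0249]
```

View pics/w10.png

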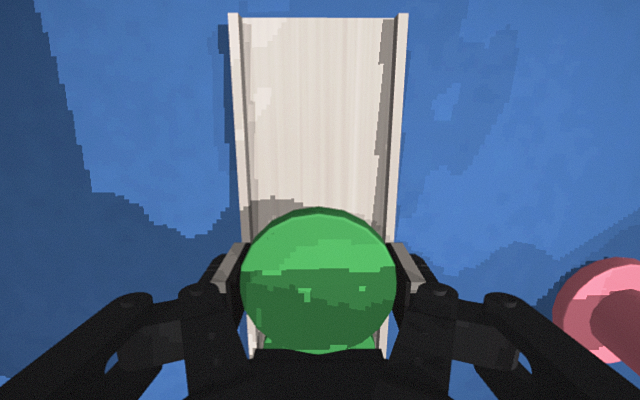

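View pics/c13.png

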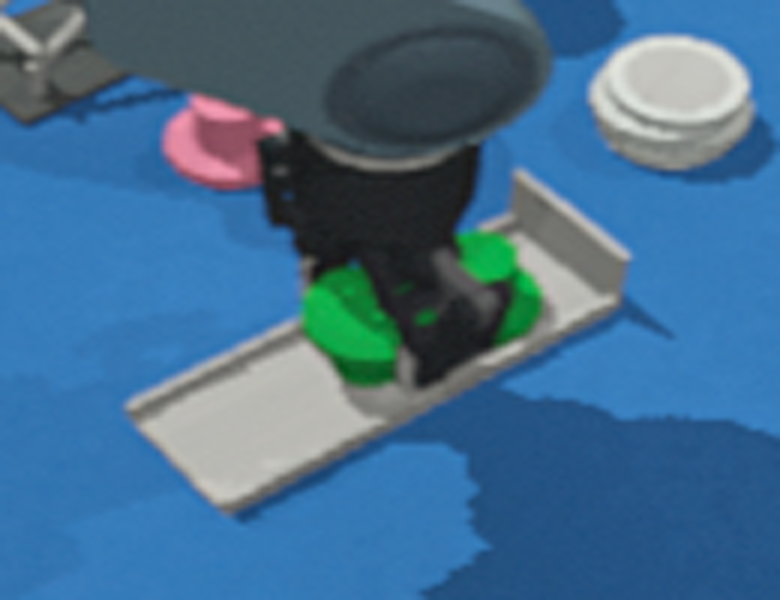

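jog_arm([
  [[0,-0.1,0],[0,0,0],50],
  [[0.3,-0.1,0],[0,0,0],50],
  [[0.6,-0.1,0],[0,0,0],50],
  [[0.9,-0.1,0],[0,0,0],50],
  [[1.2,-0.1,0],[0,0,0],50],
  [[1.5,-0.1,0],[0,0,0],50],
  [[1.8,-0.1,0],[0,0,0],50],
  [[2.1,-0.1,0],[0,0,0],50],
  [[2.4,-0.1,0],[0,0,0],50],
  [[2.7,-0.1,0],[0,0,0],50],
])

```text
t: 20.4
tool_pos: [0.6102, -0.1194, 0.0102]
eef_rot: [-1.57, -0.045, 0.051]
ft_force: [2.6, -1.0, -0.9]
width: 0.0586
```

Run:
```python
from h import *
s=st(); c=np.array([.5896,-.1207]);u=np.array([np.cos(.0593),np.sin(.0593)]);d=s["tool_pos"][:2]-c;print("tray x,y",d@u,d@[-u[1],u[0]])
s,im=snap("side","s11");o=im[:,:,::-1]
a=cv2.resize(o[180:300,290:420],None,fx=6,fy=5,interpolation=cv2.INTER_CUBIC)
cv2.imwrite("pics/c14.png",a)
```

```text
t 20.4 pos [ 0.6102 -0.1194  0.0102] rot [-1.5702 -0.0447  0.0507] F [ 2.6146 -1.0224 -0.9489] M [-0.1361 -0.1857 -0.0263] w 0.0586 q [-0.3748  0.4501  1.7266 -0.0017  0.9685 -2.0053]
tray x,y 0.02062494252269397 4.567247932467598e-05
```

View pics/c14.png

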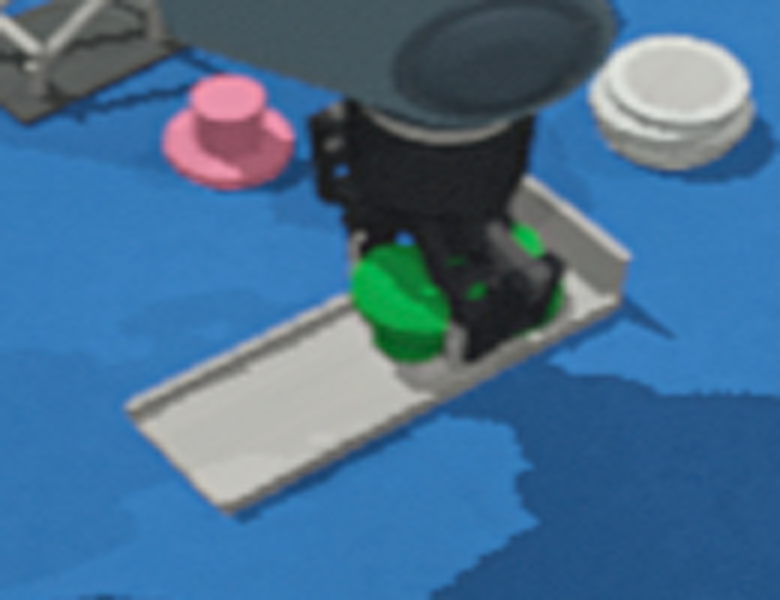

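jog_arm([
  [[0.1,0,0],[0,0,0],50],
  [[0.2,0,0],[0,0,0],50],
  [[0.3,0,0],[0,0,0],50],
  [[0.4,0,0],[0,0,0],50],
  [[0.45,0,0],[0,0,0],50],
  [[0.5,0,0],[0,0,0],50],
  [[0.55,0,0],[0,0,0],50],
  [[0.6,0,0],[0,0,0],50],
  [[0.6,0,0],[0,0,0],50],
  [[0.6,0,0],[0,0,0],50],
])

```text
t: 21.7
tool_pos: [0.6166, -0.119, 0.0099]
eef_rot: [-1.57, -0.046, 0.049]
ft_force: [-6.5, 0.0, 9.8]
width: 0.0584
```

```bash
cat >> h.py <<'E'
def tr(p):
    c=np.array([.5896,-.1207]);u=np.array([np.cos(.0593),np.sin(.0593)]);d=np.asarray(p)[:2]-c;return d@u,d@[-u[1],u[0]]
E
python3 - <<'E'
from h import *
s=st(); print(tr(s["tool_pos"]))
s,im=snap("side","s12");o=im[:,:,::-1]
a=cv2.resize(o[180:300,290:420],None,fx=6,fy=5,interpolation=cv2.INTER_CUBIC)
cv2.imwrite("pics/c15.png",a)
E
```

```text
t 21.7 pos [ 0.6166 -0.119   0.0099] rot [-1.5703 -0.046   0.049 ] F [-6.4558  0.0369  9.8144] M [-0.0626  1.15    0.0202] w 0.0584 q [-0.3706  0.4613  1.7112 -0.001   0.9708 -2.0014]
(np.float64(0.027032891559789978), np.float64(6.686858900372193e-05))
```

View pics/c15.png

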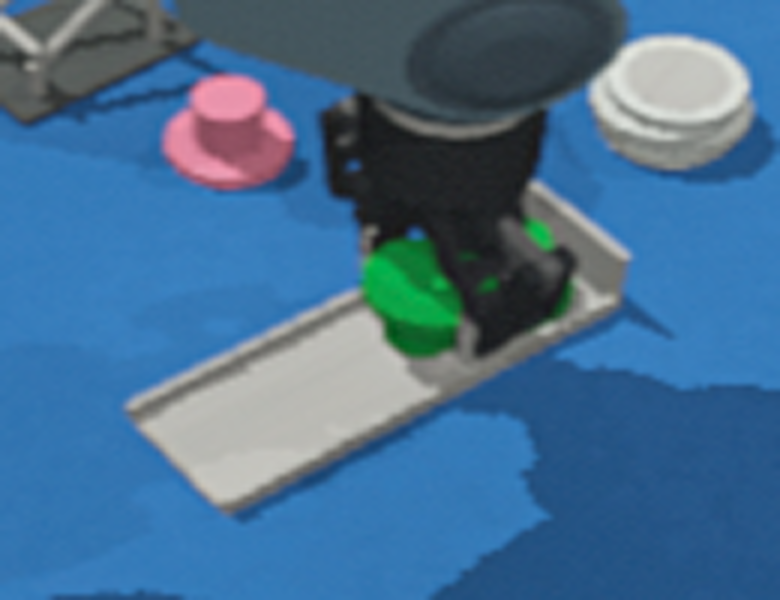

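jog_arm([
  [[-0.05,0,0],[0,0,0],55],
  [[-0.05,0,0],[0,0,0],80],
  [[-0.05,0,0],[0,0,0],88],
  [[-0.05,0,0],[0,0,0],88],
  [[-0.05,0,0],[0,0,0],88],
  [[-0.05,-1,0],[0,0,0],88],
  [[-0.05,-3,0],[0,0,0],88],
  [[-0.05,-7,0],[0,0,0],88],
  [[-0.05,-12,0],[0,0,0],88],
  [[-0.05,-17,0],[0,0,0],88],
])

```text
t: 23.0
tool_pos: [0.6166, -0.1189, 0.1827]
eef_rot: [-1.571, -0.048, 0.046]
ft_force: [-0.4, -0.5, 0.1]
width: 0.0755
```

Run:
```python
from h import *
s=st(); print(tr(s["tool_pos"]))
snap("wrist","w13")
s,im=snap("side","s13");o=im[:,:,::-1]
a=cv2.resize(o[180:300,290:420],None,fx=6,fy=5,interpolation=cv2.INTER_CUBIC)
cv2.imwrite("pics/c16.png",a)
```

```text
t 23.0 pos [ 0.6166 -0.1189  0.1827] rot [-1.5709 -0.0483  0.0461] F [-0.4147 -0.4694  0.062 ] M [-0.0307  0.0304  0.0291] w 0.0755 q [-0.3708  0.2303  1.6504 -0.      1.2594 -2.0017]
(np.float64(0.027034053673345246), np.float64(0.00020159508358086935))
```

View pics/c16.png

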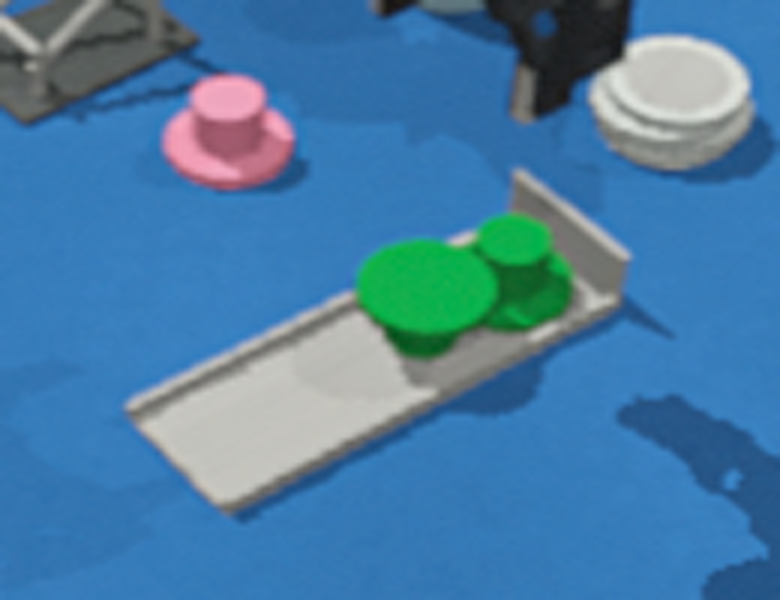

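View pics/w13.png

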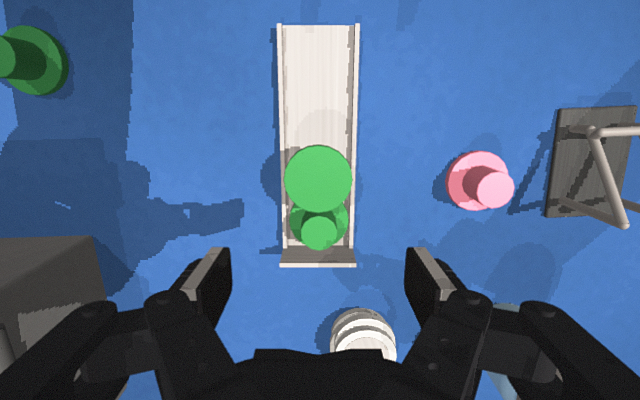

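Run:
```python
from h import *
delta([.526,-.387,.12],down(.0593))
```

```text
shift cm [-11.151   6.92  -26.003] rot [0.0062 0.001  0.0137]
```

jog_arm([
  [[-2,0,-6],[0,0,0],100],
  [[-4.5,0,-12],[0,0,0],100],
  [[-7,0,-18],[0,0,0],100],
  [[-9.5,2,-23],[0,0,0],100],
  [[-11.2,5,-26],[0,0,0],100],
  [[-11.2,6.9,-26],[0,0,0],100],
  [[-11.2,6.9,-26],[0,0,0],100],
  [[-11.2,6.9,-26],[0,0,0],100],
  [[-11.2,6.9,-26],[0,0,0],100],
  [[-11.2,6.9,-26],[0,0,0],100],
])

```text
t: 24.35
tool_pos: [0.5209, -0.3849, 0.1113]
eef_rot: [-1.571, -0.048, 0.048]
ft_force: [-0.4, 0.0, 0.1]
width: 0.0852
```

Run:
```python
from h import *
s=st(); s,im=snap("wrist","w14")
m=im.astype(int); m=((m[:,:,1]>m[:,:,0]+30)&(m[:,:,1]>m[:,:,2]+20)).astype(np.uint8)
for d in models.pinpoint("wrist","stopper_c"): print(d)
```

```text
t 24.35 pos [ 0.5209 -0.3849  0.1113] rot [-1.5713 -0.0484  0.0476] F [-0.4406  0.0028  0.0617] M [ 0.0016  0.008  -0.013 ] w 0.0852 q [-0.811   0.354   1.638  -0.0003  1.1485 -2.4427]
{'location': [0.5237, -0.3882, -0.0011], 'p': 0.6}
```

View pics/w14.png

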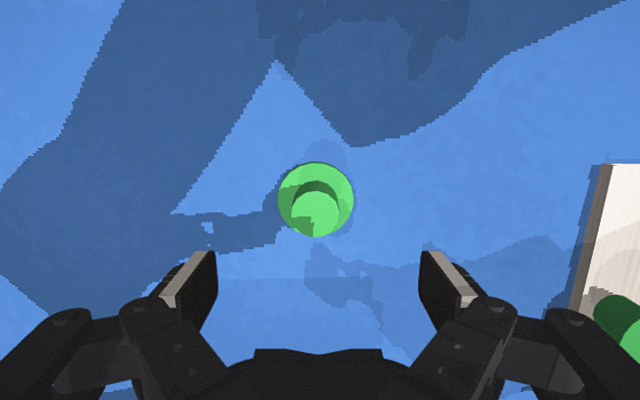

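Run:
```python
from h import *
s=load("w14"); P=ray_wrist(s,[(315.5,213.5)],[.044]); print(P)
st(); delta([P[0][0],P[0][1],-.002],down(.0593))
```

```text
[[ 0.5251 -0.3866  0.044 ]]
t 24.45 pos [ 0.5206 -0.385   0.1108] rot [-1.5707 -0.0477  0.0476] F [ 0.82   -0.0674 -0.4532] M [-0.0281  0.0166 -0.0096] w 0.0853 q [-0.8114  0.3545  1.6383 -0.0003  1.1484 -2.4428]
shift cm [ 0.443 11.285 -0.186] rot [0.0005 0.0014 0.    ]
```

jog_arm([
  [[0.45,2,-0.19],[0,0,0],100],
  [[0.45,5,-0.19],[0,0,0],100],
  [[0.45,8,-0.19],[0,0,0],100],
  [[0.45,10,-0.19],[0,0,0],100],
  [[0.45,10.9,-0.19],[0,0,0],100],
  [[0.45,11.3,-0.19],[0,0,0],100],
  [[0.45,11.3,-0.19],[0,0,0],100],
  [[0.45,11.3,-0.19],[0,0,0],100],
  [[0.45,11.3,-0.19],[0,0,0],100],
  [[0.45,11.3,-0.19],[0,0,0],100],
])

```text
t: 25.7
tool_pos: [0.5249, -0.3869, -0.0023]
eef_rot: [-1.571, -0.047, 0.047]
ft_force: [-0.3, -0.2, 0.6]
width: 0.0851
```

Run:
```python
from h import *
s=st(); s,im=snap("wrist","w15")
```

```text
t 25.7 pos [ 0.5249 -0.3869 -0.0023] rot [-1.5706 -0.0472  0.0473] F [-0.2899 -0.1831  0.5939] M [-0.037   0.0256 -0.0051] w 0.0851 q [-0.8086  0.525   1.6465 -0.0003  0.97   -2.4393]
```

View pics/w15.png

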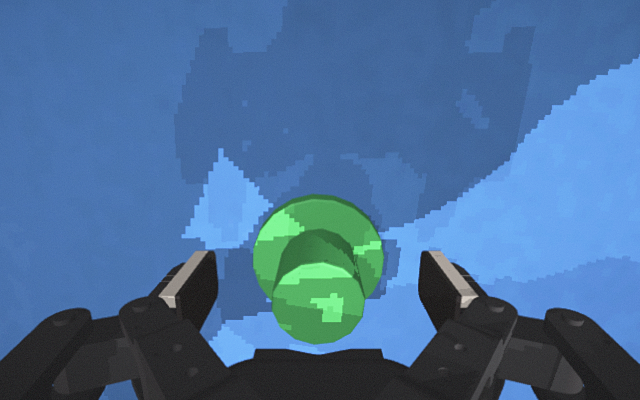

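jog_arm([
  [[0,0,0],[0,0,0],80],
  [[0,0,0],[0,0,0],60],
  [[0,0,0],[0,0,0],45],
  [[0,0,0],[0,0,0],35],
  [[0,0,0],[0,0,0],25],
  [[0,0,0],[0,0,0],20],
  [[0,0,0],[0,0,0],20],
  [[0,0,0],[0,0,0],20],
  [[0,0,0],[0,0,0],20],
  [[0,0,0],[0,0,0],20],
], squeeze=30)

```text
t: 27.0
tool_pos: [0.5264, -0.3875, 0.0005]
eef_rot: [-1.572, -0.049, 0.046]
ft_force: [-1.4, 4.6, 13.6]
width: 0.0331
```

Run:
```python
from h import *
s=st(); s,im=snap("wrist","w16")
```

```text
t 27.0 pos [ 0.5264 -0.3875  0.0005] rot [-1.5716 -0.0489  0.0456] F [-1.3625  4.6062 13.6253] M [ 0.7486  0.3029 -0.0196] w 0.0331 q [-0.8079  0.5223  1.6439  0.0008  0.973  -2.4393]
```

View pics/w16.png

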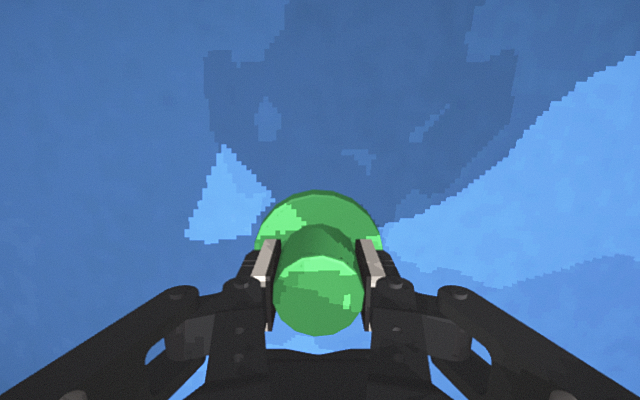

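Run:
```python
from h import *
delta([.5397,-.1237,.06],down(.0593))
delta([.5397,-.1237,.06],down(.0593),p0=[.5251,-.3869,-.0023])
```

```text
shift cm [ 2.921 -5.979 26.243] rot [0.0014 0.0008 0.0021]
shift cm [ 3.052 -6.26  26.176] rot [0.0014 0.0008 0.0021]
```

jog_arm([
  [[0,-1,0],[0,0,0],20],
  [[0,-3,0],[0,0,0],20],
  [[0,-6.2,1],[0,0,0],20],
  [[0.5,-8,5],[0,0,0],20],
  [[1.5,-8,11],[0,0,0],20],
  [[2.5,-8,17],[0,0,0],20],
  [[3,-8,23],[0,0,0],20],
  [[3.05,-7,26.2],[0,0,0],20],
  [[3.05,-6.2,26.2],[0,0,0],20],
  [[3.05,-6.2,26.2],[0,0,0],20],
])

```text
t: 28.3
tool_pos: [0.5393, -0.1239, 0.0593]
eef_rot: [-1.57, -0.046, 0.048]
ft_force: [0.0, -0.0, -0.7]
width: 0.0331
```

Run:
```python
from h import *
s=st(); print(tr(s["tool_pos"]))
s,im=snap("wrist","w17")
s,im=snap("side","s17");o=im[:,:,::-1]
cv2.imwrite("pics/c17.png",cv2.resize(o[180:300,290:420],None,fx=6,fy=5,interpolation=cv2.INTER_CUBIC))
print(tr(sense()["tool_pos"]))
```

```text
t 28.3 pos [ 0.5393 -0.1239  0.0593] rot [-1.5702 -0.0463  0.0478] F [ 0.0235 -0.0137 -0.716 ] M [0.0301 0.0435 0.039 ] w 0.0331 q [-0.4305  0.232   1.9023 -0.0004  1.0082 -2.0609]
(np.float64(-0.050389681132873815), np.float64(-0.00016967974118001))
(np.float64(-0.04985556828568973), np.float64(-0.0010118747801135008))
```

View pics/w17.png

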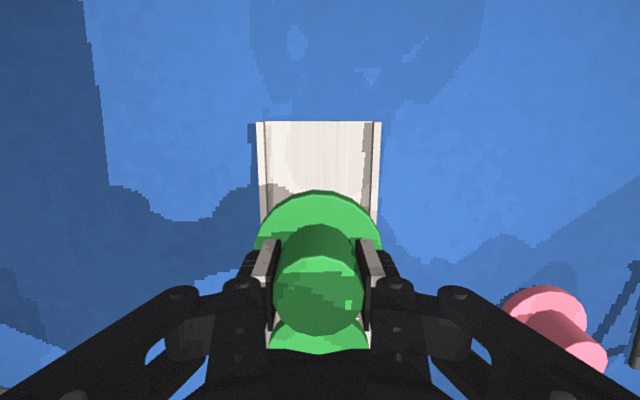

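View pics/c17.png

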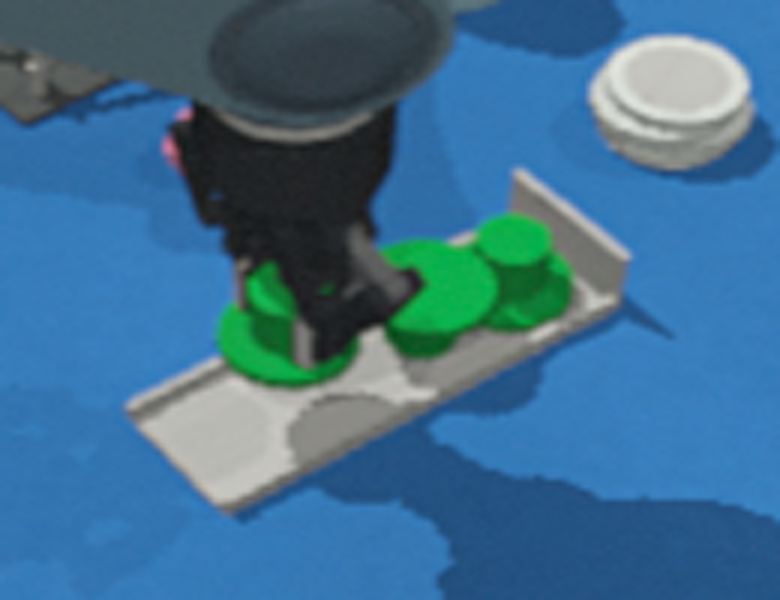

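Run:
```python
from h import *
s=load("w17"); im=cv2.imread("pics/w17.png").astype(float); r=R.from_rotvec(s["eef_rot"])
d=im[:,:,0]-im[:,:,2]; L=[];Q=[]
for k in range(128,172,3):
    row=cv2.GaussianBlur(d[k-1:k+2].mean(0).reshape(1,-1),(3,1),0)[0]; th=35
    for c in range(235,300):
        if row[c]>th>=row[c+1]: L.append((c+(row[c]-th)/(row[c]-row[c+1]),k));break
    for c in range(400,340,-1):
        if row[c]>th>=row[c-1]: Q.append((c-(row[c]-th)/(row[c]-row[c-1]),k));break
a=r.inv().apply(ray_wrist(s,L,[.012]*len(L))-s["tool_pos"]);b=r.inv().apply(ray_wrist(s,Q,[.012]*len(Q))-s["tool_pos"])
print("L",L[::5],"Q",Q[::5]); print("tool z lips",a[::4,2],b[::4,2],"mid",(a[:,2].mean()+b[:,2].mean())/2,"width",b[:,2].mean()-a[:,2].mean())
ka=np.polyfit(a[:,0],a[:,2],1);kb=np.polyfit(b[:,0],b[:,2],1);print("slopes",ka[0],kb[0],"mid at tool x=0",(ka[1]+kb[1])/2)
g=((im[:,:,1]>im[:,:,0]+30)&(im[:,:,1]>im[:,:,2]+20))
for k in (215,220,225,230,235): xs=np.where(g[k,240:400])[0]+240; print(k,xs.min(),xs.max(),(xs.min()+xs.max())/2)
# head center col -> tool z at depth of head top
for d_ in (.15,.16): print(((318.5)-317.76)/338.5*d_)
print(tr(ray_wrist(s,[(256.3,122)],[.012])[0]),tr(ray_wrist(s,[(381.6,122)],[.012])[0]))
```

```text
L [(np.float64(255.2959001782531), 128), (np.float64(256.16701030927834), 143), (np.float64(256.92025862068965), 158)] Q [(np.float64(380.7896551724138), 128), (np.float64(379.9858870967742), 143), (np.float64(379.2686567164179), 158)]
tool z lips [-0.0364 -0.0364 -0.0364 -0.0363] [0.036  0.0359 0.036  0.036 ] mid -0.00020543586886865445 width 0.07237087094235001
slopes 0.001706123542452578 -0.001487896890386991 mid at tool x=0 -0.00020085078717453977
215 268 369 318.5
220 264 372 318.0
225 261 375 318.0
230 259 377 318.0
235 257 379 318.0
0.00032791728212703506
0.0003497784342688374
(np.float64(-0.10819145854119122), np.float64(-0.035905598993177135)) (np.float64(-0.10826542008097875), np.float64(0.03611420827556043))
```

jog_arm([
  [[0,0.8,0.01],[0,0,0],20],
  [[0,1.6,0.01],[0,0,0],20],
  [[0,2.4,0.01],[0,0,0],20],
  [[0,3.2,0.01],[0,0,0],20],
  [[0,3.8,0.01],[0,0,0],20],
  [[0,4.2,0.01],[0,0,0],20],
  [[0,4.5,0.01],[0,0,0],20],
  [[0,4.7,0.01],[0,0,0],20],
  [[0,4.9,0.01],[0,0,0],20],
  [[0,4.9,0.01],[0,0,0],20],
])

```text
t: 29.65
tool_pos: [0.5394, -0.1232, 0.0103]
eef_rot: [-1.57, -0.047, 0.048]
ft_force: [-0.9, 0.4, -0.2]
width: 0.0331
```

Run:
```python
from h import *
s=st(); print(tr(s["tool_pos"]))
s,im=snap("wrist","w18")
```

```text
t 29.65 pos [ 0.5394 -0.1232  0.0103] rot [-1.5701 -0.0468  0.0477] F [-0.9323  0.3993 -0.18  ] M [ 0.0172 -0.0106  0.04  ] w 0.0331 q [-0.4295  0.3177  1.9082 -0.0001  0.9163 -2.0604]
(np.float64(-0.05027134585525817), np.float64(0.00044767583923814585))
```

View pics/w18.png

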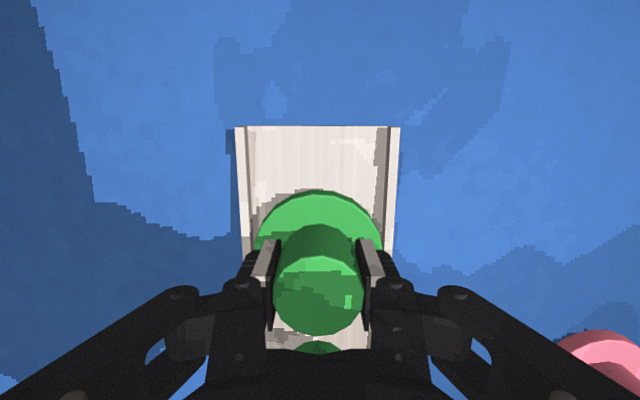

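jog_arm([
  [[0,0.1,0],[0,0,0],20],
  [[0,0.2,0],[0,0,0],20],
  [[0,0.3,0],[0,0,0],20],
  [[0,0.38,0],[0,0,0],20],
  [[0,0.44,0],[0,0,0],20],
  [[0,0.48,0],[0,0,0],20],
  [[0,0.52,0],[0,0,0],20],
  [[0,0.56,0],[0,0,0],20],
  [[0,0.6,0],[0,0,0],20],
  [[0,0.6,0],[0,0,0],20],
])

```text
t: 30.95
tool_pos: [0.5395, -0.1232, 0.0046]
eef_rot: [-1.57, -0.047, 0.048]
ft_force: [-1.7, 0.7, 3.0]
width: 0.0331
```

jog_arm([
  [[0,-0.03,0],[0,0,0],20],
  [[0.3,-0.03,0],[0,0,0],20],
  [[0.6,-0.03,0],[0,0,0],20],
  [[0.9,-0.03,0],[0,0,0],20],
  [[1.2,-0.03,0],[0,0,0],20],
  [[1.5,-0.03,0],[0,0,0],20],
  [[1.8,-0.03,0],[0,0,0],20],
  [[2.1,-0.03,0],[0,0,0],20],
  [[2.4,-0.03,0],[0,0,0],20],
  [[2.6,-0.03,0],[0,0,0],20],
])

```text
t: 32.2
tool_pos: [0.5656, -0.1216, 0.0046]
eef_rot: [-1.57, -0.047, 0.048]
ft_force: [-1.7, 0.6, 1.9]
width: 0.0336
```

Run:
```python
from h import *
s=st(); print(tr(s["tool_pos"]))
s,im=snap("wrist","w19")
s,im=snap("side","s19");o=im[:,:,::-1]
cv2.imwrite("pics/c19.png",cv2.resize(o[180:300,290:420],None,fx=6,fy=5,interpolation=cv2.INTER_CUBIC))
```

```text
t 32.2 pos [ 0.5656 -0.1216  0.0046] rot [-1.5701 -0.0469  0.0477] F [-1.7031  0.5924  1.8867] M [-0.0422  0.2481 -0.0216] w 0.0336 q [-0.4077  0.3763  1.8431 -0.0001  0.9228 -2.0387]
(np.float64(-0.02405602847664372), np.float64(0.0004802807990123277))
```

View pics/c19.png

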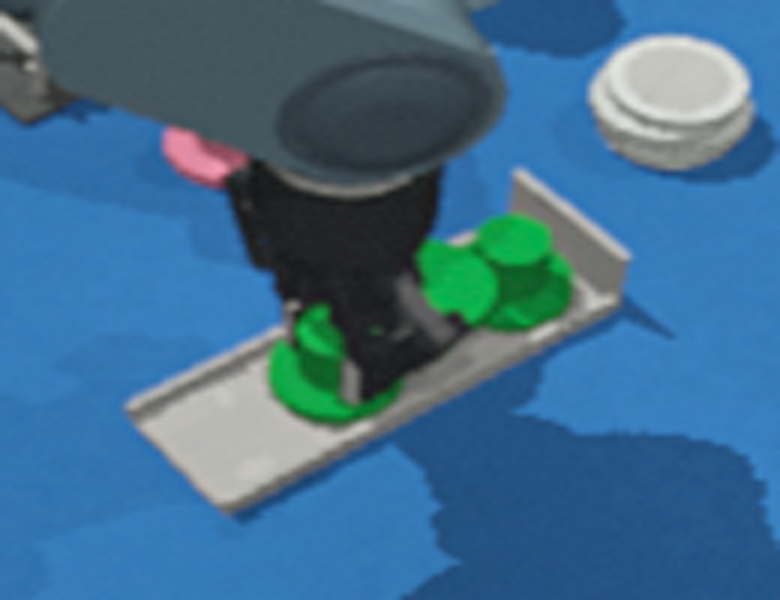

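Now the slow closing push.

jog_arm([
  [[0.05,0,0],[0,0,0],20],
  [[0.1,0,0],[0,0,0],20],
  [[0.15,0,0],[0,0,0],20],
  [[0.2,0,0],[0,0,0],20],
  [[0.25,0,0],[0,0,0],20],
  [[0.3,0,0],[0,0,0],20],
  [[0.35,0,0],[0,0,0],20],
  [[0.4,0,0],[0,0,0],20],
  [[0.4,0,0],[0,0,0],20],
  [[0.4,0,0],[0,0,0],20],
])

```text
t: 33.55
tool_pos: [0.5687, -0.1214, 0.0046]
eef_rot: [-1.57, -0.046, 0.049]
ft_force: [-6.1, 0.6, 5.4]
width: 0.0327
```

jog_arm([
  [[0.02,0,0],[0,0,0],20],
  [[0.04,0,0],[0,0,0],20],
  [[0.06,0,0],[0,0,0],20],
  [[0.08,0,0],[0,0,0],20],
  [[0.1,0,0],[0,0,0],20],
  [[0.1,0,0],[0,0,0],20],
  [[0.1,0,0],[0,0,0],20],
  [[0.1,0,0],[0,0,0],20],
  [[0.1,0,0],[0,0,0],20],
  [[0.1,0,0],[0,0,0],20],
])

```text
t: 34.8
tool_pos: [0.5688, -0.1214, 0.0046]
eef_rot: [-1.57, -0.044, 0.051]
ft_force: [-11.1, -1.3, 8.6]
width: 0.0333
```

Run:
```python
from h import *
s=st(); print(tr(s["tool_pos"]))
s,im=snap("wrist","w20")
s,im=snap("side","s20");o=im[:,:,::-1]
cv2.imwrite("pics/c20.png",cv2.resize(o[180:300,290:420],None,fx=6,fy=5,interpolation=cv2.INTER_CUBIC))
```

```text
t 34.8 pos [ 0.5688 -0.1214  0.0046] rot [-1.5696 -0.0437  0.0514] F [-11.1091  -1.333    8.6487] M [-0.1428  1.4622 -0.0257] w 0.0333 q [-0.4045  0.3842  1.8321 -0.0018  0.93   -2.0348]
(np.float64(-0.02085167169474764), np.float64(0.0005120706266411955))
```

View pics/c20.png

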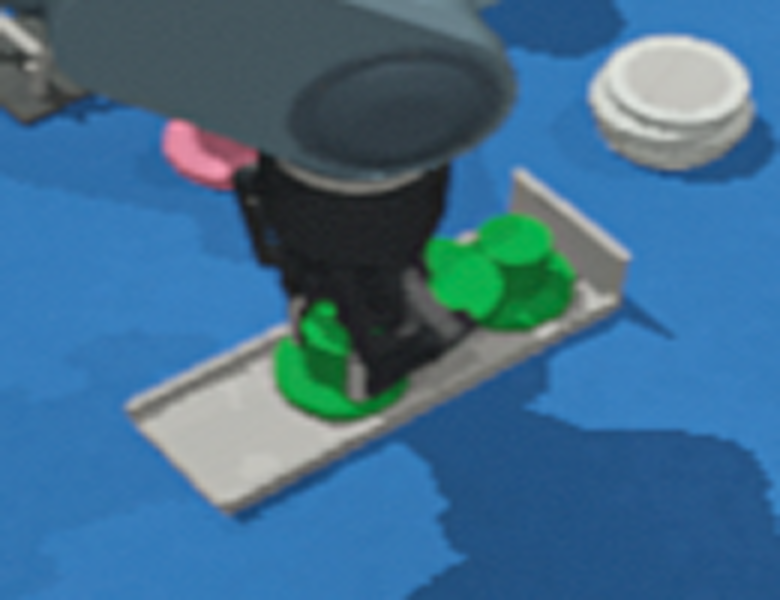

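jog_arm([
  [[-0.06,0,0],[0,0,0],20],
  [[-0.1,0,0],[0,0,0],20],
  [[-0.1,0,0],[0,0,0],40],
  [[-0.1,0,0],[0,0,0],60],
  [[-0.1,0,0],[0,0,0],70],
  [[-0.1,0,0],[0,0,0],70],
  [[-0.1,-1,0],[0,0,0],70],
  [[-0.1,-4,0],[0,0,0],70],
  [[-0.1,-9,0],[0,0,0],70],
  [[-0.1,-14,0],[0,0,0],70],
])

```text
t: 36.15
tool_pos: [0.5693, -0.1214, 0.1466]
eef_rot: [-1.57, -0.047, 0.047]
ft_force: [0.6, -0.3, 0.7]
width: 0.06
```

Run:
```python
from h import *
s=st(); print(tr(s["tool_pos"]))
s,im=snap("wrist","w21")
s,im=snap("side","s21");o=im[:,:,::-1]
cv2.imwrite("pics/c21.png",cv2.resize(o[180:300,290:420],None,fx=6,fy=5,interpolation=cv2.INTER_CUBIC))
```

```text
t 36.15 pos [ 0.5693 -0.1214  0.1466] rot [-1.5702 -0.0471  0.0473] F [ 0.5541 -0.2871  0.6508] M [ 0.0013 -0.0464 -0.0267] w 0.06 q [-0.4047  0.1685  1.7928  0.      1.1805 -2.0356]
(np.float64(-0.02027045877055453), np.float64(0.0005181554779000642))
```

View pics/c21.png

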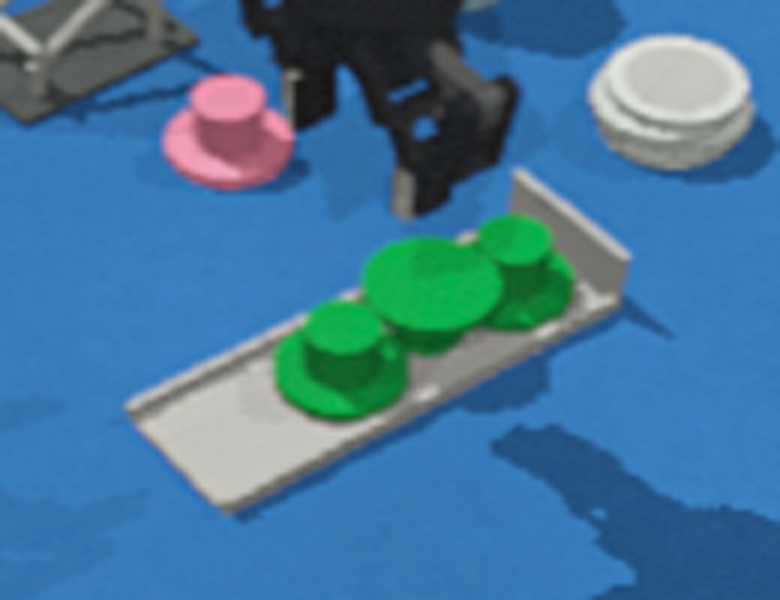

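View pics/w21.png

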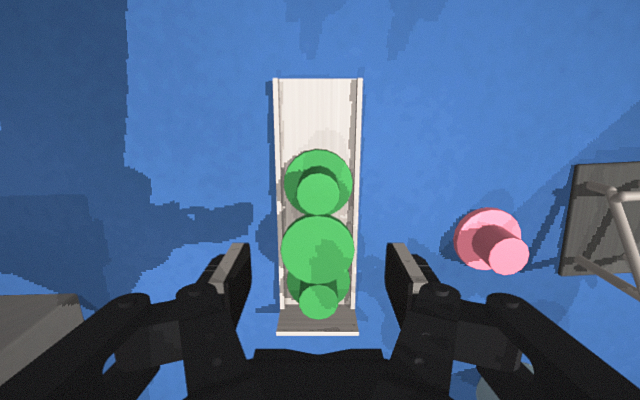

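Run:
```python
import cv2
o=cv2.imread("pics/w21.png"); cv2.imwrite("pics/c22.png",cv2.resize(o[140:340,265:370],None,fx=6,fy=3,interpolation=cv2.INTER_CUBIC))
```

```text
(no output)
```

View pics/c22.png

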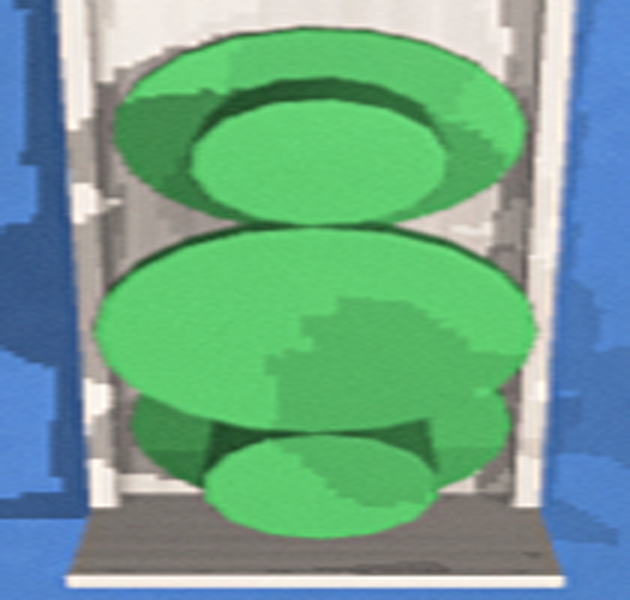

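Run:
```python
from h import *
s=load("w21")
P=ray_wrist(s,[(318.2,193.7),(317.6,250),(318.6,301.8),(318,332),(318,305)],[.048,.048,.048,.046,.004])
for n,p in zip("c b a wall wallfloor".split(),P): print(n,tr(p))
print("cb",np.linalg.norm(P[0]-P[1]),"ba",np.linalg.norm(P[1]-P[2]))
for n in ("jar","cans","dustpan","stopper_a"):
    for d in models.pinpoint("side",n): print(n,d["p"],np.array(d["location"]),tr(d["location"]))
```

```text
c (np.float64(-0.02187260818657983), np.float64(0.0005437951393624471))
b (np.float64(0.02480649286721329), np.float64(0.00013978063540004797))
a (np.float64(0.07203540988210644), np.float64(0.0010348797146547744))
wall (np.float64(0.10328084561763234), np.float64(0.0005808198305496631))
wallfloor (np.float64(0.10380385691717618), np.float64(0.0006485171832474534))
cb 0.04668084942360884 ba 0.0472373983699499
jar 0.73 [0.7873 0.1028 0.0046] (np.float64(0.21059828051698817), np.float64(0.21139040716950228))
cans 0.69 [ 0.7993 -0.0592  0.0024] (np.float64(0.2129762170214001), np.float64(0.04896397638318909))
cans 0.31 [ 0.5907 -0.1176 -0.0043] (np.float64(0.0012817887767437545), np.float64(0.0030293592609351837))
dustpan 0.97 [0.6187 0.4753 0.0011] (np.float64(0.06437093993671039), np.float64(0.5932277742079044))
stopper_a 0.89 [ 0.5674 -0.1253  0.0034] (np.float64(-0.02243359855468352), np.float64(-0.00327622586023939))
stopper_a 0.86 [ 0.6633 -0.1145  0.0052] (np.float64(0.07393789987115656), np.float64(0.0018212530419532008))
stopper_a 0.77 [0.6027 0.261  0.0035] (np.float64(0.03569852022441737), np.float64(0.3802526997324107))
stopper_a 0.7 [0.6134 0.0369 0.0022] (np.float64(0.033098369661474995), np.float64(0.15591246879500162))
stopper_a 0.51 [ 0.4978  0.2497 -0.0032] (np.float64(-0.06968679125875112), np.float64(0.37518948695833587))
```

Run:
```python
from h import *
st(); print(bot.hand_in())
```

```text
t 36.45 pos [ 0.5687 -0.1211  0.1436] rot [-1.5693 -0.0455  0.049 ] F [-0.3054  0.7661  0.0912] M [-0.0079  0.0231 -0.0633] w 0.0599 q [-0.4047  0.1719  1.795  -0.      1.1771 -2.0357]
the job is handed in; nothing more can be done
None
```

The three stoppers are packed in the tray in the order you asked for, and I handed the job in at t = 36.5 s. No verdict was reported. From the closed end they are:
- **First:** the tray's own stopper, plug up.
- **Second:** the rack stopper, plug down.
- **Third:** the table stopper, plug up, its head tucked under its neighbour's.

I pushed the row together gently until it stopped moving, at about 11 N, then eased off, let go and lifted clear.

**Last checks, from the final wrist picture:**

| Check | Measured | Limit |
|---|---|---|
| Spacing, first to second | 47.2 mm | 50 mm |
| Spacing, second to third | 46.7 mm | 50 mm |
| Off the tray's middle line | at most about 1 mm | 6 mm (middle one 8) |
| First axis to end wall (30 mm = touching) | about 31 mm | 33 mm |

- **Upright and seated:** I judged this by eye from the pictures and did not measure it.
- **Bystanders:** the jar and cans show within 2 mm of their starting positions, and the dustpan within about 4 mm. That is about the detector's own accuracy.

**What failed or disagreed:**
- **First grasp missed:** the jaws closed 43 mm wide above the rack stopper's head. In the wrist picture the fingertips ended about 20 mm behind the TCP, not 22 mm ahead of it. I advanced by camera measurement instead, and the second grasp held.
- **Joint 5 near its limit:** that grasp brought it to 0.2124 against a limit of 0.21.
- **First stopper's position:** the wrist picture put its axis at x = 72.0 mm and the side-camera network at 73.9 mm. 73.5 mm would be touching the wall.

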